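# Bed a set of cup packings in the lever press

### The job

Put all three white cup packings, lips up, on the mandrel of the packing press so that they nest fully home in one another, in any order. Then bring the press's spring-return lever over by its handle bar and squeeze the nested set until the lower edge of the sprung table's skirt stands between the two lines on the barrel, never going clearly past the lower line. Finish while still holding the lever steady there, so that a fitter can gauge the set under load; do not disturb the tin, the seat cutter or the tape.

Things in the scene. Friction and masses are not known exactly. Their poses are not given: they have to be found in the camera images.
- press: grey cast packing press bolted to the bench. Origin on the bench under the vertical axis of table and mandrel; x points to its back, z up. Lever hinge axis: along y, 100 mm behind the origin (+x), 125 mm up, between two cheeks 138 mm over all, 145 mm high. The base, 150 mm wide, reaches from 55 mm before to 135 mm behind the origin.
- table (a joint): downward travel of the press's round sprung steel table (70 mm across), m: 0 = up at rest, 0.016 = bottomed. Its spring pushes up with 9 N at rest plus 1 N per mm. Its skirt slides over a barrel with two black lines round it: the skirt's edge reaches the upper line at 0.005 and the lower line at 0.010.
- mandrel_foot (a point): centre of the table's upper face, where the mandrel rises: 75 mm above the bench at rest, sinks with the table. The mandrel is a 14 mm upright steel pin, 36 mm high with a tapered tip, and moves with the table.
- lever (a joint): angle of the press's lever, rad: 0 = open at rest, leaning 0.18 back past upright; grows as it comes over to the front and down. Its foot meets the three nested packings at about 1.67; 1.75 = level = table travel about 0.0075 (0.1 m of travel per rad). A return spring drives it open when let go: 2 to 3 N at the bar bring it over, about 9 N down hold it level on the set.
- lever_bar (a point): middle of the lever's handle bar, a ribbed black round bar 21 mm thick, parallel to the press's y axis, free for 88 mm between the two lever arms (18 mm deep, 8 mm thick). It moves on a circle of 190 mm radius round the hinge axis: 312 mm above the bench when open, 125 mm when level.
- foot: round steel pressure foot, 66 mm across, flat below, hung to swivel in the lever 100 mm from the hinge; origin on its swivel pin, 14 mm above its flat face. It comes down flat over the mandrel on the lip of the top packing.
- cup_a: one of three alike white cup packings (flared cup, hole in the floor), standing lip up. Origin: centre of the underside, z up through the mouth. 25.5 mm high; outside 38 mm across at the foot, flaring to 55 mm at 17.5 mm height, above that an upright lip 62 mm across; walls 2.2 mm; floor 9 mm thick, hole 17 mm. Nested, each stands 9 mm above the one below. 50 g.
- cup_b: the second, the same as cup_a
- cup_c: the third, the same as cup_a
- compound_tin: tin of thread compound, 65 mm across, 62 mm high; bystander; origin under its centre
- seat_cutter: round steel valve-seat cutter, 39 mm across, 24 mm high; bystander; origin under its centre
- electrical_tape: black roll of tape lying flat, 55 mm across, 19 mm high; bystander; origin under its centre
Things that resemble listed ones, but are neither listed nor needed, are in the scene too. Leave any turquoise look-alike of the cup_b alone.

How it is judged (in metres and radians):
On the way:
1. all three packings stand on the mandrel, nested home in one another, and are let go, with the lever still off them (horizontal distance between each of cup_a, cup_b, cup_c and mandrel_foot below 0.004 m and angle between each of cup_a, cup_b, cup_c's own z axis and vertical below 0.08 rad and z of cup_a in the frame of mandrel_foot between -0.003 and 0.0205 m and z of cup_b in the frame of mandrel_foot between -0.003 and 0.0205 m and z of cup_c in the frame of mandrel_foot between -0.003 and 0.0205 m and contact force between each of the fingers, foot and cup_a below 0.3 N and contact force between each of the fingers, foot and cup_b below 0.3 N and contact force between each of the fingers, foot and cup_c below 0.3 N), for 0.2 s.
At the end, for the whole second after the job is handed in: Packings upright, nested home on the mandrel (axes within 4 mm, tilt under 0.08 rad, top one's underside at most 20.5 mm above the table); foot presses on them with over 6 N; table still, travel 5 to 10 mm (0.5 mm grace); fingers still bear on the press's lever with over 2 N (horizontal distance between each of cup_a, cup_b, cup_c and mandrel_foot below 0.004 m and angle between each of cup_a, cup_b, cup_c's own z axis and vertical below 0.08 rad and z of cup_a in the frame of mandrel_foot between -0.003 and 0.0205 m and z of cup_b in the frame of mandrel_foot between -0.003 and 0.0205 m and z of cup_c in the frame of mandrel_foot between -0.003 and 0.0205 m and value of joint table between 0.0045 and 0.0105 m and velocity of joint table between -0.003 and 0.003 m/s and (contact force between foot and cup_a above 6 N or contact force between foot and cup_b above 6 N or contact force between foot and cup_c above 6 N) and contact force between the fingers and press above 2 N); the arm keeps its last pose, push and grip.
It fails at once if the skirt's edge goes clearly past the lower line (table travel over 12.5 mm) (value of joint table above 0.0125 m).
It fails at once if a bystander (tin, seat cutter, tape) is moved by more than 20 mm (distance of any of compound_tin, seat_cutter, electrical_tape from where it was at the start of the episode above 0.02 m).
It also fails if it takes over 72 s, if anything falls off the work surface, if the arm or the gripper's body presses on something with over 40 N, if the wrist force passes 120 N, or if a joint passes its speed limit or range.

### The arm

A 7-joint arm with a two-finger parallel gripper is mounted at the origin on a cart in front of the work surface, level with it; the furniture and walls round the work are solid. World frame = base frame: x ahead of the robot, y to its left, z up, the work surface at z = 0. Lengths are in mm, angles in rad, forces in N, time in s.
With the tool pointing down it reaches from about 425 to 950 mm from the base axis. Payload 4.7 kg.
Tool frame: the origin (TCP) lies at the very end of the fingers, on their centre line; the grasp point (between the pads) lies manip.hold_point_z behind it (manip.hold_point_z is the distance from the TCP to the grasp point, in mm); z points along the fingers, y is the line along which they close (so a half turn about z gives the same grasp; the last joint's range is limited). The gripper opens to 87 mm and grips with 3 to 60 N. Pads are 19 mm wide; open, the fingers measure 117 mm over their backs; the gripper's body (75 mm by 190 mm) begins 51 mm behind the grasp point.
Start: joints at [1.315, 0.469, -0.049, 1.532, 0.024, 1.141, -0.082], TCP at [151.828, -657.722, 222.573] pointing down, gripper open.
Joint ranges: [-2.59, 2.59], [-0.33, 1.99], [-1.39, 1.29], [0.1, 2.45], [-1.04, 4.18], [0.21, 1.99], [-2.66, 2.66]. Speed limits (rad/s): [2.57, 2.57, 3.14, 3.14, 3.14, 3.14, 3.14].

### API

Orientations are given as [roll, pitch, yaw] about the fixed x, y, z axes, in that order (R = Rz(yaw) Ry(pitch) Rx(roll)).
In Python, from rig import manip gives the robot as it stands.
- The arm moves only by the tool apply_moves, never from a script. Its argument "rows" is a list that holds one entry, the list of rows, each a list of 4 numbers: the shift along the tool's x, y, z as a fraction of full scale, then the turn about the tool's z as a fraction of full scale. In form: [[[dx, dy, dz, twist], ...]]. A call has 1 to 5 rows; each row is the pose to reach, as a shift and turn from the pose commanded when the call began, along the tool's axes at that moment, turning the shorter way round; what a row does not reach only later rows make up. Full scale, the value 1, is 800 mm for a shift and pi rad for a turn. A row lasts 1/12 s, in which the tool goes at most 41.7 mm and 7.16 degrees, less where a joint would pass 70% of its speed; a pose out of reach is approached as far as the arm can. A call with a number of a shift or a turn outside -1 to 1 is refused whole. A call with a gripper value outside its range is refused whole. "grip" is the opening, from 0 (shut) to 1 (fully open), set as the call begins (left out, the last holds). The fingers move at their own pace and stop on an object; "force" is the grip in N (left out, the last holds). Time passes only in rows, so rows that repeat a pose let the fingers close. It gives the time, the measured TCP pose, the force, the opening and the grip force at its end, in the units of the state.
- manip.sense(): the state, without advancing time (a new reading comes with each control period).
- manip.camera(name): name is "scene" or "top"; returns a dict with "image" (420x560x3 uint8, red, green, blue), "range_z" (420x560 float32, mm along the optical axis (not along the pixel's ray), 0 where there is no reading), "fx", "fy", "cx", "cy" (pixels), "xyz" and "rotation" of the camera in the world. Camera axes: x right, y up, looking along -z (the intrinsics and any distortion apply to the point x, -y, -z); pixel columns grow to the right and rows downward; lengths in mm; the calibration is good to about 2 mm. A picture is of the moment at which its call begins.
- manip.finish_job(): hands the job in; it is judged then, once.
The state is a dict: "clock": time; "qpos": joint angles; "qvel": joint speeds; "tau": joint torques, N m; "tool_pos": TCP position; "eef_rot": TCP orientation; "contact_force": force on the tool from outside, world axes, zero at the start; "wrist_torque": the same for the moment, N m; "finger_gap": finger opening in mm; "finger_force": force on a finger pad.
Only numpy, scipy, OpenCV 4.12 (cv2) and the standard library are available. Lean on these libraries where they do the work, as an engineer would, in place of code of your own. Each camera call takes 0.05 s, during which the arm holds its last target. There are 200 camera calls.

## Working session

There is one attempt and no reset: what is moved stays moved. The work goes in short steps, Python scripts to look and compute and a tool call to move; the robot and the scene stay as the last step left them, time stands still between calls to the robot, and variables do not carry over. Pictures are saved under pics/ and viewed, at most 12 in all, crops included, and the job is handed in when it is done.

Besides the shell and the picture viewer there is one more tool, called after "Request:" as a command line: name --argument value ..., lists and objects as JSON in quotes. apply_moves: Moves the arm, as the interface text tells. Its arguments: {"type":"object","properties":{"rows":{"type":"array","items":{"type":"array","items":{"type":"array","items":{"type":"number","minimum":-1,"maximum":1}}}},"grip":{"type":"number"},"force":{"type":"number"}},"required":["rows"]}

```bash
ls; mkdir -p pics; python3 - <<'E'
from rig import manip
import cv2,numpy as np
print(manip.sense(), manip.hold_point_z)
for n in("scene","top"):
    c=manip.camera(n); cv2.imwrite(f"pics/{n}0.png",c["image"][:,:,::-1]); np.savez(f"pics/{n}0.npz",**c)
    print(n,{k:np.round(c[k],3).tolist() for k in("fx","fy","cx","cy","xyz","rotation")},[k for k in c])
E
```

```text
pics
{'clock': 0.0, 'qpos': array([ 1.31510115,  0.46944332, -0.04858963,  1.53369783,  0.02410786,
        1.14102429, -0.08230393]), 'qvel': array([ 1.69395734e-03,  2.06874360e-04,  3.01123008e-04, -7.22396776e-04,
        1.64609826e-03,  7.75914796e-04, -3.02468314e-05]), 'tau': array([-6.04282777e-04, -5.07985210e+01, -8.07947363e-02, -2.36153859e+01,
       -6.11978257e-02,  3.80387669e-02,  1.82845461e-04]), 'tool_pos': array([ 151.64375341, -657.11739823,  221.4965215 ]), 'eef_rot': array([-3.13960761e+00,  8.40493523e-05,  2.26821597e-01]), 'contact_force': array([0.50378569, 0.14872682, 0.14052858]), 'wrist_torque': array([-0.01614745, -0.03875415, -0.03491921]), 'finger_force': 0.0, 'finger_gap': 87.09207659302483} 18.700000000000003
scene {'fx': 415.981, 'fy': 415.981, 'cx': 275.06, 'cy': 211.667, 'xyz': [-141.496, 412.687, 990.328], 'rotation': [0.807, -0.005, -2.141]} ['image', 'range_z', 'fx', 'fy', 'cx', 'cy', 'xyz', 'rotation']
top {'fx': 428.928, 'fy': 428.928, 'cx': 286.242, 'cy': 206.691, 'xyz': [371.765, -29.696, 1395.076], 'rotation': [0.176, -0.009, -1.595]} ['image', 'range_z', 'fx', 'fy', 'cx', 'cy', 'xyz', 'rotation']
```

View pics/scene0.png

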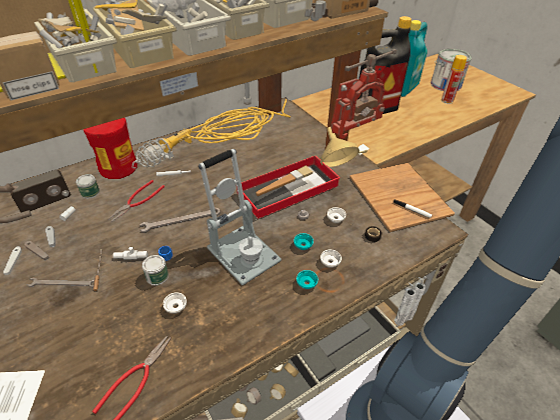

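View pics/top0.png

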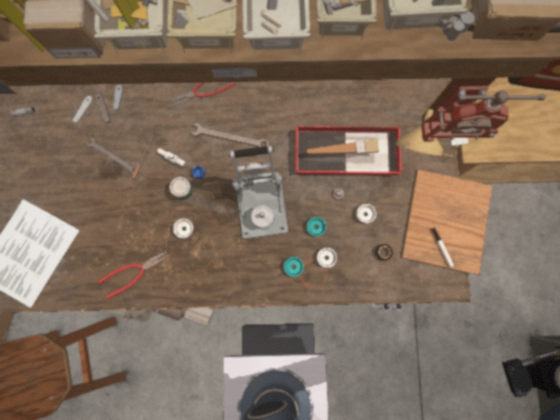

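Scene view: white cups at (336,215), (330,259) and (175,303); turquoise look-alikes at (303,242) and (307,280). The press is at about (243,250), the tape at (373,234), the cutter at (303,214) and the tin at (155,270). In the top view the white cups are at (366,213), (326,257) and (183,228), with turquoise ones at (316,227) and (293,267).

```bash
cat > h.py <<'E'
import numpy as np,cv2
from scipy.spatial.transform import Rotation as Ro
def R(c): return Ro.from_euler('xyz',c['rotation']).as_matrix()
def cloud(c):
    z=c['range_z'].astype(float); v,u=np.mgrid[:z.shape[0],:z.shape[1]]
    p=np.stack([(u-c['cx'])/c['fx']*z,-(v-c['cy'])/c['fy']*z,-z],-1)
    P=p@R(c).T+c['xyz']; P[z==0]=np.nan; return P
def ray(c,u,v,h):
    d=R(c)@np.array([(u-c['cx'])/c['fx'],-(v-c['cy'])/c['fy'],-1.]); o=np.array(c['xyz'])
    return o+d*(h-o[2])/d[2]
def proj(c,p):
    q=R(c).T@(np.array(p)-c['xyz']); return c['cx']-c['fx']*q[0]/q[2], c['cy']+c['fy']*q[1]/q[2]
def circ(p):
    A=np.c_[2*p[:,:2],np.ones(len(p))]; s=np.linalg.lstsq(A,(p[:,:2]**2).sum(1),rcond=None)[0]
    return s[0],s[1],np.sqrt(s[2]+s[0]**2+s[1]**2)
def white(c):
    hsv=cv2.cvtColor(np.ascontiguousarray(c['image']),cv2.COLOR_RGB2HSV)
    return ((hsv[...,1]<70)&(hsv[...,2]>150)).astype(np.uint8)
E
python3 - <<'E'
from h import *
seeds={'scene':[(336,215),(330,259),(175,303)],'top':[(366,213),(326,257),(183,228)]}
others={'scene':dict(t1=(303,242),t2=(307,280),tape=(373,234),cut=(303,214),tin=(155,262)),'top':dict(t1=(316,227),t2=(293,267),tape=(384,252),cut=(338,194),tin=(180,187))}
for n in seeds:
    c=dict(np.load(f'pics/{n}0.npz')); P=cloud(c); m=white(c)
    for s in seeds[n]:
        yy,xx=np.mgrid[:420,:560]; near=(np.hypot(xx-s[0],yy-s[1])<22)
        zz=P[...,2]; sel=near&(m>0)&(zz>8)&(zz<40)
        e=cv2.minEnclosingCircle(np.argwhere(sel)[:,::-1].astype(np.float32))
        top=P[sel&(zz>20)]
        print(n,s,'z99',np.percentile(zz[sel],[50,90,98]).round(1),'circ',np.round(circ(top),1),len(top),'rayctr',ray(c,*e[0],25.5).round(1),round(e[1],1))
        # convex hull ellipse of mask -> rim plane
        h=cv2.convexHull(np.argwhere(sel)[:,::-1].astype(np.float32)); hp=np.array([ray(c,*q[0],25.5) for q in h]); print('   hull circ',np.round(circ(hp),1))
    for k,s in others[n].items():
        near=(np.hypot(xx-s[0],yy-s[1])<14); sel=near&(zz>10); print('  ',k,np.nanmedian(P[sel],0).round(0),np.nanmax(P[sel][:,2]).round(0))
    s=(243,250) if n=='scene' else (262,208)
    # press cloud: points by height
    box=(slice(130,290),slice(190,290)) if n=='scene' else (slice(140,250),slice(225,295))
    Q=P[box].reshape(-1,3); Q=Q[~np.isnan(Q[:,0])]
    for lo,hi in((8,20),(70,80),(95,120),(135,150),(250,300),(303,330)):
        q=Q[(Q[:,2]>lo)&(Q[:,2]<hi)]
        if len(q): print('  press',lo,hi,len(q),q.mean(0).round(0),q.min(0).round(0),q.max(0).round(0))
c=dict(np.load('pics/top0.npz'));s=dict(np.load('pics/scene0.npz'))
a=cv2.resize(np.ascontiguousarray(c['image'][140:290,160:400]),None,fx=3.3,fy=3.3,interpolation=2)
b=cv2.resize(np.ascontiguousarray(s['image'][140:320,140:390]),None,fx=3.2,fy=3.2,interpolation=2)
cv2.imwrite('pics/a1.png',a[:,:,::-1]);cv2.imwrite('pics/b1.png',b[:,:,::-1])
E
```

```text
scene (336, 215) z99 [17.4 25.2 28.2] circ [ 588.2 -304.    29.2] 69 rayctr [ 585.7 -302.6   25.5] 9.0
   hull circ [ 586.5 -302.8   32.8]
scene (330, 259) z99 [17.8 25.3 27.7] circ [ 447.2 -165.5   31.8] 81 rayctr [ 434.2 -147.    25.5] 15.6
   hull circ [ 440.8 -150.7   45.9]
scene (175, 303) z99 [16.1 25.9 27.6] circ [552.1 288.1  29.7] 104 rayctr [550.9 289.   25.5] 11.8
   hull circ [551.5 288.5  31.8]
   t1 [ 558. -150.   19.] 29.0
   t2 [428. -71.  18.] 30.0
   tape [ 461. -356.   17.] 25.0
   cut [ 652. -216.   16.] 26.0
   tin [678. 290.  59.] 67.0
  press 8 20 2070 [679.  -4.  13.] [ 514. -356.    8.] [1304.  119.   20.]
  press 70 80 367 [590.  35.  75.] [543. -26.  70.] [703. 114.  80.]
  press 95 120 137 [653.  44. 106.] [571. -28.  95.] [701. 116. 120.]
  press 135 150 143 [674.  49. 141.] [654. -27. 135.] [696. 112. 150.]
  press 250 300 192 [698.  47. 271.] [681.  -9. 250.] [722. 101. 300.]
  press 303 330 307 [707.  50. 317.] [693. -12. 304.] [724. 105. 324.]
top (366, 213) z99 [15.9 25.2 27.6] circ [ 589.5 -306.3   29.3] 63 rayctr [ 589.8 -306.5   25.5] 9.7
   hull 
[... 165 characters left out ...]
top (183, 228) z99 [15.1 23.7 26.6] circ [554.7 285.4  29. ] 64 rayctr [554.5 285.2  25.5] 9.8
   hull circ [554.7 285.3  31. ]
   t1 [ 555. -144.   17.] 30.0
   t2 [425. -65.  17.] 30.0
   tape [ 465. -359.   17.] 26.0
   cut [ 657. -221.   16.] 28.0
   tin [679. 286.  58.] 67.0
  press 8 20 1680 [622.  33.  12.] [485. -75.   8.] [850. 150.  20.]
  press 70 80 354 [582.  29.  75.] [547. -29.  70.] [700. 100.  80.]
  press 95 120 152 [682.  39. 104.] [574. -32.  95.] [711. 104. 120.]
  press 135 150 125 [677.  48. 141.] [655. -32. 135.] [703. 112. 149.]
  press 250 300 98 [695.  44. 267.] [683. -11. 250.] [714.  96. 300.]
  press 303 330 335 [711.  45. 318.] [696. -13. 304.] [727. 103. 328.]
```

View pics/b1.png

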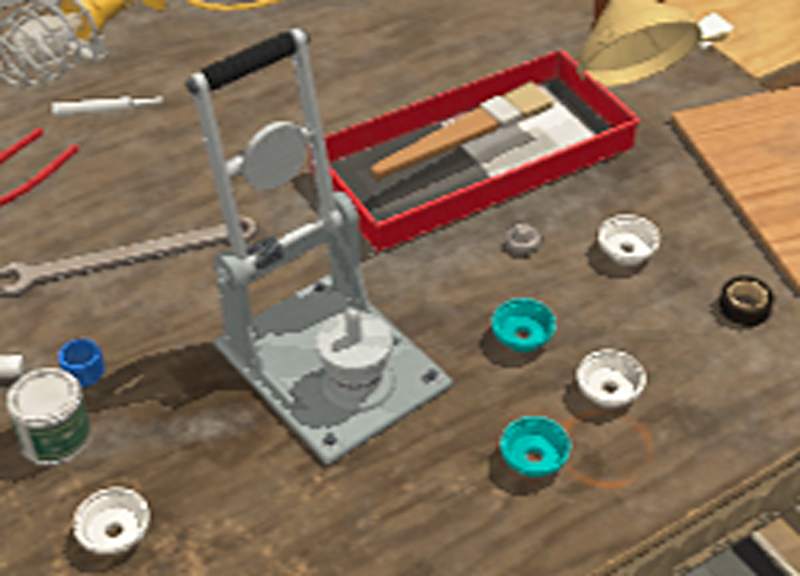

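The only three white lip-up cups are at crop (628,240), (610,378) and (112,520). Each has a 31 mm rim radius at z 25, so they fit the description; the two turquoise ones at crop (523,325) and (535,447) are decoys. Next I locate the mandrel and bar precisely.

```bash
cat >> h.py <<'E'
def go(target,yaw=None,s=None):
    from rig import manip
    s=s or manip.sense(); r=Ro.from_euler('xyz',s['eef_rot']).as_matrix()
    d=r.T@(np.array(target)-s['tool_pos'])/800; y=s['eef_rot'][2]
    t=0 if yaw is None else -((yaw-y+np.pi)%(2*np.pi)-np.pi)/np.pi
    print('pos',s['tool_pos'].round(1),'yaw',round(y,3),'d',d.round(4),'twist',round(t,4))
E
python3 - <<'E'
from h import *
for n in('scene','top'):
    c=dict(np.load(f'pics/{n}0.npz'));P=cloud(c);Q=P.reshape(-1,3);Q=Q[~np.isnan(Q[:,0])]
    q=Q[(np.hypot(Q[:,0]-578,Q[:,1]-32)<50)]
    t=q[(q[:,2]>72)&(q[:,2]<79)]; h=cv2.convexHull(t[:,:2].astype(np.float32))[:,0]
    print(n,'table hull circ',np.round(circ(h),1),np.round(circ(h),1),'mean z',t[:,2].mean().round(1),len(t))
    k=q[(q[:,2]>88)]; print(' pin',len(k),k.mean(0).round(1),k[:,2].max().round(1), k[k[:,2]>104].mean(0).round(1) if (k[:,2]>104).any() else '')
    b=Q[(Q[:,2]>305)&(Q[:,2]<330)&(abs(Q[:,0]-710)<25)&(abs(Q[:,1]-45)<75)]
    v=np.linalg.svd(b[:,:2]-b[:,:2].mean(0))[2][0]; print(' bar',b.mean(0).round(1),((b.max(0)+b.min(0))/2).round(1),'yaw',np.arctan(-v[0]/v[1]).round(3))
    # table by ellipse: bright disc pixel hull rayed onto z=75
    zz=P[...,2]; m=(np.hypot(P[...,0]-578,P[...,1]-32)<45)&(zz>71)&(zz<80); pts=np.argwhere(m)[:,::-1].astype(np.float32)
    hp=np.array([ray(c,*p[0],75) for p in cv2.convexHull(pts)]); print(' ray circ',np.round(circ(hp),1))
    a=cv2.resize(np.ascontiguousarray(c['image'][225:285,205:285] if n=='scene' else c['image'][190:240,225:295]),None,fx=6,fy=6,interpolation=2)
    cv2.imwrite(f'pics/p_{n}.png',a[:,:,::-1])
a=cv2.imread('pics/p_scene.png');b=cv2.imread('pics/p_top.png'); H=max(a.shape[0],b.shape[0]);o=np.zeros((H,800,3),np.uint8);a=a[:,:400];b=b[:,:400];o[:a.shape[0],:a.shape[1]]=a;o[:b.shape[0],400:400+b.shape[1]]=b;cv2.imwrite('pics/p.png',o)
go((588,-304.5,80),0.13)
E
```

```text
scene table hull circ [578.3  31.4  34.4] [578.3  31.4  34.4] mean z 75.4 279
 pin 30 [576.2  33.1 103.3] 112.1 [576.8  33.  108.5]
 bar [706.8  50.1 316.7] [708.3  46.9 314.6] yaw 0.109
 ray circ [577.5  30.8  35.3]
top table hull circ [580.5  28.3  33.8] [580.5  28.3  33.8] mean z 75.1 290
 pin 19 [579.6  28.3 106.4] 117.4 [580.4  28.4 109.3]
 bar [711.5  44.8 318.2] [712.4  44.9 316.5] yaw 0.119
 ray circ [580.6  28.6  34.2]
pos [ 151.7 -657.2  221.6] yaw 0.227 d [ 0.6306 -0.3066  0.1775] twist 0.0308
```

View pics/p.png

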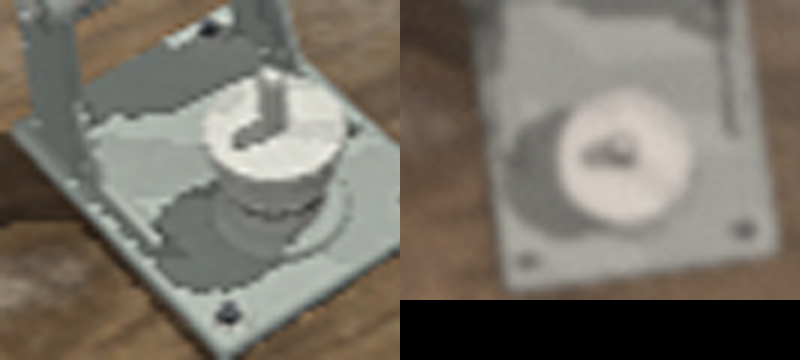

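The left (scene) crop shows the table disc centred near (275,112) with the pin rising to about (270,72). The right (top) crop shows the disc centred near (625,157). The two cameras differ by a constant of about (-3,+3) mm, so I take the mean: mandrel about (579.2, 29.8), press yaw about 0.122.

Request:
apply_moves --rows '[[[0.21, -0.102, 0, 0], [0.21, -0.102, 0, 0], [0.21, -0.102, 0, 0], [0.21, -0.102, 0, 0], [0.21, -0.102, 0, 0]]]' --grip 1 --force 15

```text
clock: 0.52
tool_pos: [302.7, -535.6, 222.3]
eef_rot: [-3.139, -0.003, 0.234]
contact_force: [0.4, 0.9, 0.2]
finger_gap: 87.0
finger_force: 0.0
```

Request:
apply_moves --rows '[[[0.21, -0.102, 0, 0], [0.21, -0.102, 0, 0], [0.21, -0.102, 0, 0], [0.21, -0.102, 0, 0], [0.21, -0.102, 0, 0]]]'

```text
clock: 0.93
tool_pos: [447.4, -417.6, 222.3]
eef_rot: [-3.139, -0.003, 0.234]
contact_force: [0.0, 0.0, -0.0]
finger_gap: 86.8
finger_force: 0.0
```

Request:
apply_moves --rows '[[[0.21, -0.102, 0.1, 0.033], [0.21, -0.102, 0.1, 0.033], [0.21, -0.102, 0.1, 0.033], [0.21, -0.102, 0.1, 0.033], [0.21, -0.102, 0.1, 0.033]]]'

```text
clock: 1.35
tool_pos: [589.2, -303.3, 141.0]
eef_rot: [-3.14, 0.001, 0.125]
contact_force: [-0.4, -0.6, 0.6]
finger_gap: 87.0
finger_force: 0.0
```

```bash
python3 - <<'E'
from h import *
go((588,-304.5,10),0.122)
E
```

```text
pos [ 589.2 -303.3  141. ] yaw 0.125 d [-0.0016  0.0015  0.1638] twist 0.0008
```

Request:
apply_moves --rows '[[[-0.0015, 0.0015, 0.155, 0], [-0.0015, 0.0015, 0.155, 0], [-0.0015, 0.0015, 0.155, 0], [-0.0015, 0.0015, 0.155, 0], [-0.0015, 0.0015, 0.155, 0]]]'

```text
clock: 1.77
tool_pos: [584.9, -306.4, 16.3]
eef_rot: [-3.139, 0.005, 0.123]
contact_force: [0.1, -0.2, 0.4]
finger_gap: 87.1
finger_force: 0.0
```

Request:
apply_moves --rows '[[[0, 0, 0, 0], [0, 0, 0, 0], [0, 0, 0, 0], [0, 0, 0, 0], [0, 0, 0, 0]]]' --grip 0 --force 10

```text
clock: 2.18
tool_pos: [587.7, -307.7, 20.4]
eef_rot: [3.14, -0.003, 0.123]
contact_force: [0.1, -0.5, 5.7]
finger_gap: 62.2
finger_force: 10.1
```

Request:
apply_moves --rows '[[[0, 0, 0, 0], [0, 0, 0, 0], [0, 0, 0, 0], [0, 0, 0, 0]]]' --grip 1

```text
clock: 2.52
tool_pos: [586.6, -307.1, 18.4]
eef_rot: [-3.141, 0.0, 0.123]
contact_force: [-0.3, 0.7, 0.4]
finger_gap: 80.8
finger_force: 0.0
```

Request:
apply_moves --rows '[[[0, 0, 0, 0.195], [0, 0, 0, 0.195], [0, 0, 0, 0.195], [0, 0, 0, 0.195], [0, 0, 0, 0.195]]]'

```text
clock: 2.93
tool_pos: [586.7, -307.1, 18.3]
eef_rot: [3.142, 0.0, -0.495]
contact_force: [0.3, 0.1, 0.1]
finger_gap: 86.9
finger_force: 0.0
```

Request:
apply_moves --rows '[[[0, 0, 0, 0.195], [0, 0, 0, 0.195], [0, 0, 0, 0.195], [0, 0, 0, 0.195], [0, 0, 0, 0.195]]]'

```text
clock: 3.35
tool_pos: [586.7, -307.0, 18.3]
eef_rot: [3.141, 0.0, -1.108]
contact_force: [-0.6, -0.2, -0.3]
finger_gap: 87.1
finger_force: 0.0
```

Request:
apply_moves --rows '[[[0, 0, 0, 0.11], [0, 0, 0, 0.11], [0, 0, 0, 0.11], [0, 0, 0, 0.11], [0, 0, 0, 0.11]]]'

```text
clock: 3.77
tool_pos: [586.8, -306.9, 18.3]
eef_rot: [3.141, 0.0, -1.445]
contact_force: [1.5, -0.3, -0.2]
finger_gap: 86.8
finger_force: 0.0
```

Request:
apply_moves --rows '[[[0, 0, 0, 0], [0, 0, 0, 0], [0, 0, 0, 0], [0, 0, 0, 0], [0, 0, 0, 0]]]' --grip 0

```text
clock: 4.18
tool_pos: [586.9, -307.3, 18.6]
eef_rot: [-3.141, -0.0, -1.447]
contact_force: [0.4, 0.3, 0.4]
finger_gap: 62.1
finger_force: 10.1
```

```bash
python3 - <<'E'
from h import *
from rig import manip
go((588,-304.5,10),0.122); s=manip.sense(); print(s['qpos'].round(2),s['contact_force'],s['finger_gap'])
E
```

```text
pos [ 586.9 -307.3   18.6] yaw -1.447 d [-0.0033 -0.0018  0.0108] twist -0.4996
[ 0.25  0.68  0.25  1.74 -0.23  0.76 -2.41] [0.35691923 0.30415631 0.38008054] 62.09967969005611
```

Request:
apply_moves --rows '[[[0, 0, 0, 0], [0, 0, 0, 0], [0, 0, 0, 0], [0, 0, 0, 0]]]' --grip 1

```text
clock: 4.52
tool_pos: [586.8, -307.2, 18.5]
eef_rot: [3.142, -0.0, -1.448]
contact_force: [0.3, -0.1, -0.3]
finger_gap: 80.9
finger_force: 0.0
```

Request:
apply_moves --rows '[[[0, 0, -0.25, -0.195], [0, 0, -0.25, -0.195], [0, 0, -0.25, -0.195], [0, 0, -0.25, -0.195], [0, 0, -0.25, -0.195]]]'

```text
clock: 4.93
tool_pos: [587.3, -307.7, 222.4]
eef_rot: [-3.14, -0.003, -0.829]
contact_force: [0.7, -0.8, -0.6]
finger_gap: 86.7
finger_force: 0.0
```

Request:
apply_moves --rows '[[[0, 0, -0.05, -0.195], [0, 0, -0.05, -0.195], [0, 0, -0.05, -0.195], [0, 0, -0.05, -0.195], [0, 0, -0.05, -0.195]]]'

```text
clock: 5.35
tool_pos: [586.6, -307.2, 258.9]
eef_rot: [3.141, -0.0, -0.216]
contact_force: [0.3, 0.5, 0.5]
finger_gap: 86.9
finger_force: 0.0
```

Request:
apply_moves --rows '[[[0, 0, 0, -0.11], [0, 0, 0, -0.11], [0, 0, 0, -0.11], [0, 0, 0, -0.11], [0, 0, 0, -0.11]]]'

```text
clock: 5.77
tool_pos: [586.6, -307.3, 258.5]
eef_rot: [-3.142, 0.0, 0.12]
contact_force: [0.3, 0.4, -0.3]
finger_gap: 87.0
finger_force: 0.0
```

```bash
cat >> h.py <<'E'
def cup(c,xy,r=42,zlo=8):
    P=cloud(c); zz=P[...,2]; sel=(np.hypot(P[...,0]-xy[0],P[...,1]-xy[1])<r)&(white(c)>0)&(zz>zlo)&(zz<zlo+26)
    pts=np.argwhere(sel)[:,::-1].astype(np.float32)
    hp=np.array([ray(c,*q[0],zlo+17.5) for q in cv2.convexHull(pts)]); return np.round(circ(hp),1),len(pts)
E
python3 - <<'E'
from h import *
from rig import manip
for n in('scene','top'):
    c=manip.camera(n); print(n,cup(c,(587,-307))); np.savez(f'pics/{n}1.npz',**c)
    c0=dict(np.load(f'pics/{n}0.npz'))
    for xy in((588,-304.5),(449,-171),(553,287)): print(cup(c0,xy))
go((586.7,-307.1,18),0.122)
E
```

```text
scene (array([ 583.9, -302.8,   32.9]), 186)
(array([ 586.5, -302.8,   32.8]), 182)
(array([ 447.3, -170.2,   32. ]), 218)
(array([551.5, 288.5,  31.8]), 309)
top (array([ 584.1, -306.4,   28.2]), 121)
(array([ 589.2, -306.3,   31. ]), 216)
(array([ 450.5, -172.6,   30.4]), 219)
(array([554.7, 285.3,  31. ]), 230)
pos [ 586.7 -307.3  258.5] yaw 0.121 d [ 1.000e-04 -3.000e-04  3.007e-01] twist -0.0003
```

Request:
apply_moves --rows '[[[0, 0, 0.25, 0], [0, 0, 0.25, 0], [0, 0, 0.3, 0], [0, 0, 0.3, 0], [0, 0, 0.3, 0]]]'

```text
clock: 6.28
tool_pos: [586.9, -307.2, 48.8]
eef_rot: [3.141, -0.001, 0.122]
contact_force: [0.6, 0.1, -0.3]
finger_gap: 86.7
finger_force: 0.0
```

Request:
apply_moves --rows '[[[0, 0, 0, 0], [0, 0, 0, 0], [0, 0, 0, 0], [0, 0, 0, 0], [0, 0, 0, 0]]]' --grip 1

```text
clock: 6.7
tool_pos: [588.9, -308.2, 53.7]
eef_rot: [3.138, -0.005, 0.123]
contact_force: [0.7, 0.6, 0.3]
finger_gap: 87.1
finger_force: 0.0
```

```bash
python3 - <<'E'
from h import *
go((586.7,-307.1,18),0.122)
E
```

```text
pos [ 588.9 -308.2   53.7] yaw 0.123 d [-0.0028 -0.0018  0.0446] twist 0.0003
```

Request:
apply_moves --rows '[[[0, 0, 0.02, 0], [0, 0, 0.04, 0], [0, 0, 0.04, 0], [0, 0, 0.04, 0], [0, 0, 0.04, 0]]]'

```text
clock: 7.12
tool_pos: [587.9, -307.7, 20.1]
eef_rot: [3.14, -0.002, 0.123]
contact_force: [0.4, 0.3, -0.6]
finger_gap: 87.2
finger_force: 0.0
```

Request:
apply_moves --rows '[[[0, 0, 0, 0], [0, 0, 0, 0], [0, 0, 0, 0], [0, 0, 0, 0], [0, 0, 0, 0]]]' --grip 0

```text
clock: 7.53
tool_pos: [587.0, -307.3, 18.5]
eef_rot: [3.141, -0.0, 0.123]
contact_force: [0.2, 0.5, 2.9]
finger_gap: 62.4
finger_force: 10.0
```

Request:
apply_moves --rows '[[[0, 0, -0.1, 0], [0, 0, -0.2, 0], [0, 0, -0.2, 0], [0, 0, -0.2, 0], [0, 0, -0.2, 0]]]'

```text
clock: 7.95
tool_pos: [591.3, -309.3, 187.3]
eef_rot: [3.133, -0.013, 0.123]
contact_force: [0.7, -0.5, 0.6]
finger_gap: 62.2
finger_force: 10.0
```

```bash
python3 - <<'E'
from h import *
go((580.5,27.3,150),0.122)
E
```

```text
pos [ 591.3 -309.3  187.3] yaw 0.123 d [ 0.0375 -0.4196  0.0437] twist 0.0003
```

Request:
apply_moves --rows '[[[0.022, -0.208, 0, 0], [0.022, -0.208, 0, 0], [0.022, -0.208, 0, 0], [0.022, -0.208, 0, 0], [0.022, -0.208, 0, 0]]]'

```text
clock: 8.37
tool_pos: [584.1, -128.0, 178.0]
eef_rot: [-3.135, -0.0, 0.137]
contact_force: [-0.6, 2.1, -0.9]
finger_gap: 62.4
finger_force: 10.0
```

Request:
apply_moves --rows '[[[0.021, -0.208, 0.03, 0], [0.021, -0.208, 0.03, 0], [0.021, -0.208, 0.03, 0], [0.021, -0.208, 0.03, 0], [0.021, -0.208, 0.03, 0]]]'

```text
clock: 8.78
tool_pos: [578.4, 38.3, 153.1]
eef_rot: [-3.135, 0.001, 0.137]
contact_force: [0.7, 1.7, -0.1]
finger_gap: 62.4
finger_force: 10.0
```

Request:
apply_moves --rows '[[[0, 0, 0, 0], [0, 0, 0, 0], [0, 0, 0, 0], [0, 0, 0, 0], [0, 0, 0, 0]]]'

```text
clock: 9.2
tool_pos: [580.3, 25.5, 154.3]
eef_rot: [3.141, -0.0, 0.12]
contact_force: [0.5, -0.1, -0.5]
finger_gap: 61.9
finger_force: 10.0
```

```bash
python3 - <<'E'
from h import *
from rig import manip
go((580.5,27.3,150),0.122)
p=manip.sense()['tool_pos']
for n in('scene','top'):
    c=manip.camera(n); print(n,cup(c,p[:2]+(-2,3),r=42,zlo=p[2]-18+8)); np.savez(f'pics/{n}2.npz',**c); print(proj(c,(580,28,130)))
    u,v=map(int,proj(c,(580,28,110)))
    cv2.imwrite(f'pics/{n}2.png',cv2.resize(np.ascontiguousarray(c['image'][v-50:v+50,u-65:u+65,::-1]),None,fx=6,fy=6,interpolation=2))
E
```

```text
pos [580.3  25.5 154.3] yaw 0.12 d [ 0.0006 -0.0022  0.0054] twist -0.0005
scene (array([574.7,  28. ,  31.2]), 210)
(np.float64(250.60529985224844), np.float64(232.04507519045438))Traceback (most recent call last):
  File "<stdin>", line 6, in <module>
  File "h.py", line 28, in cup
    hp=np.array([ray(c,*q[0],zlo+17.5) for q in cv2.convexHull(pts)]); return np.round(circ(hp),1),len(pts)
                                                ~~~~~~~~~~~~~~^^^^^
TypeError: 'NoneType' object is not iterable
```

View pics/scene2.png

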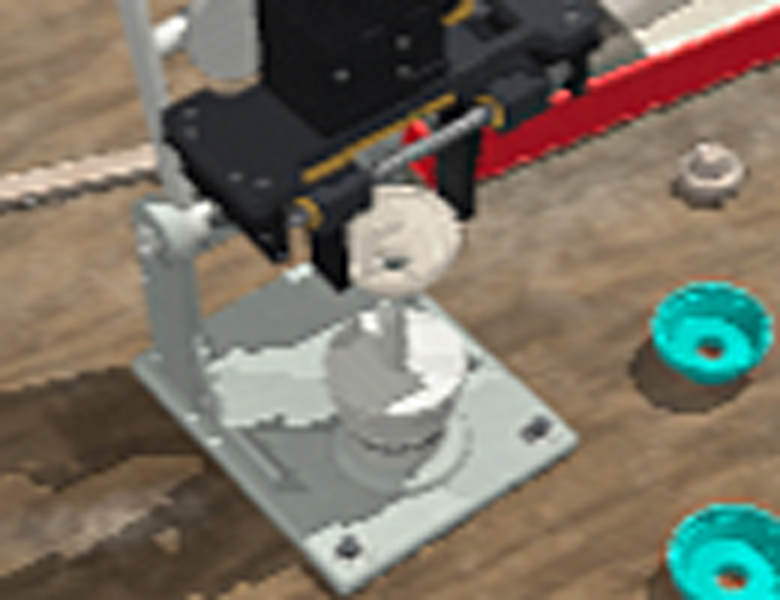

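The close-up shows the cup in the gripper at about (400,240) tilted, mouth toward the camera: the tip-only grip let it swing. I'll set it down on clear bench ahead of the press to right it, then regrip deeper and firmer.

Request:
apply_moves --rows '[[[-0.04, -0.02, 0, 0], [-0.08, -0.04, 0, 0], [-0.12, -0.05, 0, 0], [-0.15, -0.062, 0, 0], [-0.15, -0.062, 0, 0]]]'

```text
clock: 9.72
tool_pos: [449.4, 62.4, 153.8]
eef_rot: [3.141, 0.005, 0.126]
contact_force: [0.3, -0.2, -1.4]
finger_gap: 62.1
finger_force: 10.0
```

Request:
apply_moves --rows '[[[0, 0, 0.03, 0], [0, 0, 0.07, 0], [0, 0, 0.11, 0], [0, 0, 0.14, 0], [0, 0, 0.14, 0]]]'

```text
clock: 10.13
tool_pos: [452.3, 60.7, 38.6]
eef_rot: [3.141, 0.008, 0.123]
contact_force: [-0.1, -0.7, -0.9]
finger_gap: 62.4
finger_force: 10.0
```

Request:
apply_moves --rows '[[[0, 0, 0.005, 0], [0, 0, 0.01, 0], [0, 0, 0.015, 0], [0, 0, 0.02, 0], [0, 0, 0.02, 0]]]'

```text
clock: 10.55
tool_pos: [455.2, 61.7, 26.4]
eef_rot: [3.141, -0.001, 0.123]
contact_force: [-0.1, -0.2, -1.1]
finger_gap: 61.9
finger_force: 10.0
```

```bash
python3 - <<'E'
from h import *
from rig import manip
go((455,60,19),0.122); print(manip.sense()['contact_force'])
c=manip.camera('scene'); u,v=map(int,proj(c,(455,60,20)))
cv2.imwrite('pics/s3.png',cv2.resize(np.ascontiguousarray(c['image'][v-45:v+45,u-60:u+60,::-1]),None,fx=6,fy=6,interpolation=2))
E
```

```text
pos [455.2  61.7  26.4] yaw 0.123 d [-0.0005  0.0021  0.0093] twist 0.0003
[-0.08700952 -0.23955173 -1.07874152]
```

View pics/s3.png

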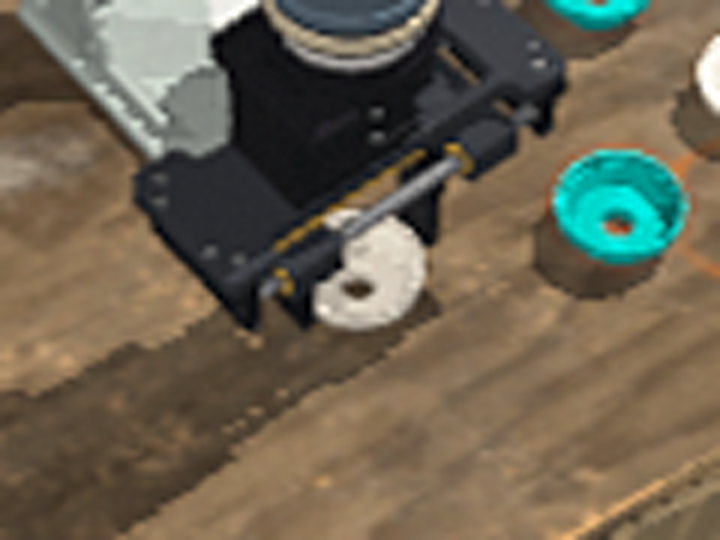

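The cup is still tilted, with its mouth toward the robot at (365,275). I press it gently onto the bench to turn it level.

Request:
apply_moves --rows '[[[0, 0, 0.002, 0], [0, 0, 0.004, 0], [0, 0, 0.006, 0], [0, 0, 0.008, 0], [0, 0, 0.009, 0]]]'

```text
clock: 11.02
tool_pos: [454.8, 61.8, 18.8]
eef_rot: [3.141, 0.0, 0.123]
contact_force: [-0.1, -1.6, -1.7]
finger_gap: 62.3
finger_force: 10.0
```

```bash
python3 - <<'E'
from h import *
from rig import manip
go((455,60,19),0.122); print(manip.sense()['contact_force'])
c=manip.camera('scene'); u,v=map(int,proj(c,(455,60,20)))
cv2.imwrite('pics/s4.png',cv2.resize(np.ascontiguousarray(c['image'][v-45:v+45,u-60:u+60,::-1]),None,fx=6,fy=6,interpolation=2))
P=cloud(c);q=P[(np.hypot(P[...,0]-452,P[...,1]-63)<45)&(white(c)>0)]; q=q[q[:,2]<60];print(len(q),q.min(0).round(),q.max(0).round())
q=q[:, :]; m=q.mean(0); print(np.linalg.svd(q-m)[2][2].round(2))
E
```

```text
pos [454.8  61.8  18.8] yaw 0.123 d [-0.      0.0022 -0.0002] twist 0.0004
[-0.14238763 -1.58243557 -1.68224932]
216 [ 422.   19. -503.] [485.  93.  29.]
[ 0.74  0.67 -0.02]
```

Request:
apply_moves --rows '[[[0, 0, 0, 0], [0, 0, 0, 0], [0, 0, 0, 0], [0, 0, 0, 0], [0, 0, 0, 0]]]' --grip 1

```text
clock: 11.48
tool_pos: [455.0, 61.8, 19.1]
eef_rot: [3.142, -0.0, 0.123]
contact_force: [0.6, -0.2, -0.5]
finger_gap: 84.2
finger_force: 0.0
```

Request:
apply_moves --rows '[[[0, 0, -0.04, 0], [0, 0, -0.1, 0], [0, 0, -0.15, 0], [0, 0, -0.2, 0], [0, 0, -0.2, 0]]]'

```text
clock: 11.9
tool_pos: [459.6, 62.9, 186.3]
eef_rot: [-3.141, -0.015, 0.123]
contact_force: [0.8, 0.4, -0.4]
finger_gap: 87.1
finger_force: 0.0
```

```bash
python3 - <<'E'
from h import *
from rig import manip
go((455,60,19),0.122); print(manip.sense()['contact_force'])
for n in('scene','top'):
    c=manip.camera(n); print(n,cup(c,(454,62)))
    P=cloud(c);sel=(np.hypot(P[...,0]-454,P[...,1]-62)<45)&(white(c)>0)&(abs(P[...,2]-20)<25); print(np.percentile(P[sel][:,2],[2,50,90,98]).round(1), P[sel&(P[...,2]>20)].mean(0))
    if n=='scene':
        u,v=map(int,proj(c,(455,60,20)))
        cv2.imwrite('pics/s5.png',cv2.resize(np.ascontiguousarray(c['image'][v-45:v+45,u-60:u+60,::-1]),None,fx=5,fy=5,interpolation=2))
E
```

```text
pos [459.6  62.9 186.3] yaw 0.123 d [-0.0092  0.003   0.209 ] twist 0.0003
[ 0.7582808   0.35807835 -0.40494277]
scene (array([452.5,  64.4,  31.8]), 288)
[-0.1 13.5 25.1 27.2] [454.46413597  62.61393785  23.80546395]Traceback (most recent call last):
  File "<stdin>", line 5, in <module>
  File "h.py", line 28, in cup
    hp=np.array([ray(c,*q[0],zlo+17.5) for q in cv2.convexHull(pts)]); return np.round(circ(hp),1),len(pts)
                                                ~~~~~~~~~~~~~~^^^^^
TypeError: 'NoneType' object is not iterable
```

View pics/s5.png

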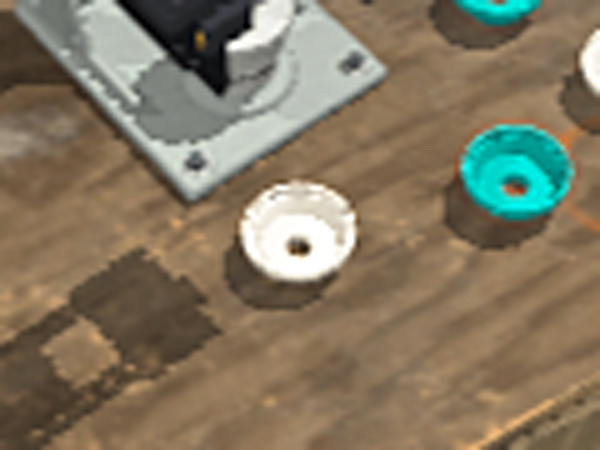

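The cup stands upright again, at (298,235) in the crop. I regrip it deep (TCP about 4 mm), turned 90° so it is centred in the other axis.

Request:
apply_moves --rows '[[[0, 0, 0.1, -0.195], [0, 0, 0.1, -0.195], [0, 0, 0.1, -0.195], [0, 0, 0.1, -0.195], [0, 0, 0.1, -0.195]]]'

```text
clock: 12.42
tool_pos: [452.6, 61.5, 96.1]
eef_rot: [-3.138, 0.005, 0.742]
contact_force: [0.3, 0.4, -0.0]
finger_gap: 86.9
finger_force: 0.0
```

Request:
apply_moves --rows '[[[0, 0, 0.06, -0.195], [0, 0, 0.06, -0.195], [0, 0, 0.06, -0.195], [0, 0, 0.06, -0.195], [0, 0, 0.06, -0.195]]]'

```text
clock: 12.83
tool_pos: [452.8, 61.6, 48.8]
eef_rot: [-3.137, 0.001, 1.355]
contact_force: [0.4, 0.7, -0.7]
finger_gap: 86.8
finger_force: 0.0
```

Request:
apply_moves --rows '[[[0, 0, 0.01, -0.11], [0, 0, 0.02, -0.11], [0, 0, 0.03, -0.11], [0, 0, 0.03, -0.11], [0, 0, 0.03, -0.11]]]'

```text
clock: 13.25
tool_pos: [453.2, 61.6, 25.5]
eef_rot: [-3.138, -0.001, 1.692]
contact_force: [-0.0, 0.1, 0.8]
finger_gap: 87.3
finger_force: 0.0
```

```bash
python3 - <<'E'
from h import *
from rig import manip
go((455,61.8,4),1.693); print(manip.sense()['qpos'].round(2))
E
```

```text
pos [453.2  61.6  25.5] yaw 1.692 d [-0.      0.0024  0.0269] twist -0.0005
[ 0.17  0.46 -0.48  2.18  0.38  0.58 -0.47]
```

Request:
apply_moves --rows '[[[0, 0, 0.01, 0], [0, 0, 0.02, 0], [0, 0, 0.025, 0], [0, 0, 0.025, 0], [0, 0, 0.025, 0]]]'

```text
clock: 13.67
tool_pos: [454.6, 61.9, 6.7]
eef_rot: [-3.141, 0.0, 1.694]
contact_force: [-0.1, -0.3, -0.2]
finger_gap: 87.2
finger_force: 0.0
```

Request:
apply_moves --rows '[[[0, 0, 0, 0], [0, 0, 0, 0], [0, 0, 0, 0], [0, 0, 0, 0], [0, 0, 0, 0]]]' --grip 0 --force 25

```text
clock: 14.08
tool_pos: [455.0, 61.7, 7.2]
eef_rot: [3.141, 0.0, 1.694]
contact_force: [-0.3, -0.4, 0.9]
finger_gap: 61.5
finger_force: 25.3
```

Request:
apply_moves --rows '[[[0, 0, -0.015, 0], [0, 0, -0.05, 0], [0, 0, -0.09, 0], [0, 0, -0.13, 0], [0, 0, -0.16, 0]]]'

```text
clock: 14.5
tool_pos: [455.3, 62.1, 137.2]
eef_rot: [3.14, -0.0, 1.694]
contact_force: [0.4, -0.3, -1.0]
finger_gap: 61.4
finger_force: 25.0
```

```bash
python3 - <<'E'
from h import *
from rig import manip
go((580.5,27.3,130),1.693)
c=manip.camera('scene'); u,v=map(int,proj(c,(455,60,130)))
p=manip.sense()['tool_pos'];print(cup(c,p[:2]+(-2,3),zlo=p[2]-5+8))
cv2.imwrite('pics/s6.png',cv2.resize(np.ascontiguousarray(c['image'][v-45:v+45,u-60:u+60,::-1]),None,fx=5,fy=5,interpolation=2))
E
```

```text
pos [455.3  62.1 137.2] yaw 1.694 d [-0.0624  0.1499  0.0093] twist 0.0004
(array([450.2,  67. ,  31.9]), 97)
```

View pics/s6.png

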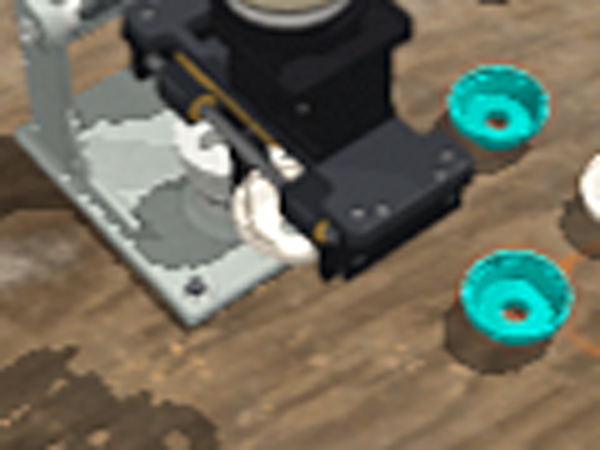

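The picture shows the cup at (265,220) largely hidden by the gripper body, so its tilt is unclear. I check with depth.

```bash
python3 - <<'E'
from h import *
from rig import manip
s=manip.sense();p=s['tool_pos'];print(p,s['contact_force'],s['wrist_torque'])
c=manip.camera('scene');P=cloud(c)
sel=(np.hypot(P[...,0]-p[0]+2,P[...,1]-p[1]-3)<50)&(white(c)>0)&(P[...,2]>p[2]-30)&(P[...,2]<p[2]+45)
q=P[sel]-[p[0]-2.8,p[1]+3.5,p[2]-7]; q=q[np.argsort(q[:,1])]
print(len(q)); print(q[::3].round(0).astype(int).tolist())
E
```

```text
[458.10131863  62.71533778 140.91054103] [ 1.92702818 -0.34014538  2.86129638] [ 0.02549933 -0.2286926   0.02851233]
163
[[25, -19, 19], [25, -16, 21], [26, -13, 17], [27, -11, 22], [34, -6, 34], [24, -3, 10], [21, -1, 10], [25, 0, 11], [18, 1, 10], [33, 1, 20], [-8, 2, 9], [25, 3, 12], [24, 3, 18], [28, 4, 14], [22, 4, 12], [-9, 5, 12], [16, 5, 11], [29, 6, 22], [14, 6, 10], [24, 7, 4], [28, 7, 20], [32, 7, 24], [22, 7, 10], [1, 8, 8], [16, 8, 10], [-26, 9, 25], [-7, 10, 9], [-3, 10, 9], [27, 11, 20], [-24, 11, 20], [5, 11, 10], [-5, 12, 9], [-11, 12, 3], [-17, 13, 10], [-23, 13, 20], [-3, 14, 8], [26, 14, 19], [-25, 14, 19], [24, 15, 18], [-22, 16, 21], [7, 17, 11], [16, 17, 11], [24, 18, 28], [9, 19, 11], [-19, 20, 25], [20, 21, 21], [4, 21, 14], [11, 23, 19], [5, 24, 19], [-11, 24, 23], [-9, 26, 23], [9, 27, 28], [7, 28, 27], [6, 29, 20], [1, 29, 22]]
```

The floor points are level at 9–11 mm and the lip is at about 25 mm, so the cup is upright in the grip. I turn back, then move over the mandrel.

Request:
apply_moves --rows '[[[0, 0, -0.005, 0.195], [0, 0, -0.005, 0.195], [0, 0, -0.005, 0.195], [0, 0, -0.005, 0.195], [0, 0, -0.005, 0.195]]]'

```text
clock: 15.02
tool_pos: [454.1, 61.5, 138.0]
eef_rot: [-3.14, 0.001, 1.075]
contact_force: [0.7, -0.0, -0.5]
finger_gap: 61.5
finger_force: 25.0
```

Request:
apply_moves --rows '[[[0, 0, 0, 0.195], [0, 0, 0, 0.195], [0, 0, 0, 0.195], [0, 0, 0, 0.195], [0, 0, 0, 0.195]]]'

```text
clock: 15.43
tool_pos: [454.0, 61.5, 137.9]
eef_rot: [-3.141, 0.002, 0.463]
contact_force: [0.3, 0.4, -0.1]
finger_gap: 61.2
finger_force: 25.0
```

Request:
apply_moves --rows '[[[0, 0, 0, 0.11], [0, 0, 0, 0.11], [0, 0, 0, 0.11], [0, 0, 0, 0.11], [0, 0, 0, 0.11]]]'

```text
clock: 15.85
tool_pos: [454.2, 61.7, 138.2]
eef_rot: [3.141, 0.002, 0.126]
contact_force: [1.0, -0.2, -1.0]
finger_gap: 61.6
finger_force: 25.0
```

Request:
apply_moves --rows '[[[0.04, 0.016, 0, 0], [0.08, 0.032, 0, 0], [0.12, 0.05, 0, 0], [0.14, 0.058, 0, 0], [0.1505, 0.062, 0, 0]]]'

```text
clock: 16.27
tool_pos: [582.7, 25.9, 138.2]
eef_rot: [3.141, -0.0, 0.123]
contact_force: [-0.3, 0.8, 0.1]
finger_gap: 61.4
finger_force: 25.0
```

Request:
apply_moves --rows '[[[0, 0, 0, 0], [0, 0, 0, 0], [0, 0, 0, 0], [0, 0, 0, 0]]]'

```text
clock: 16.6
tool_pos: [579.0, 28.0, 139.0]
eef_rot: [-3.142, 0.001, 0.125]
contact_force: [-0.4, -0.4, -0.7]
finger_gap: 61.5
finger_force: 25.0
```

```bash
cat >> h.py <<'E'
def held(c,p,und,bias=(0,0)):
    P=cloud(c); p=np.array(p)
    sel=(np.hypot(P[...,0]-p[0]-bias[0],P[...,1]-p[1]-bias[1])<40)&(white(c)>0)&(P[...,2]>und-5)&(P[...,2]<und+35)
    q=P[sel]-[p[0],p[1],und]; f=q[(q[:,2]>5)&(q[:,2]<13)&(np.hypot(q[:,0]-bias[0],q[:,1]-bias[1])<20)]
    A=np.c_[f[:,:2],np.ones(len(f))]; print(len(f),'floor plane',np.linalg.lstsq(A,f[:,2],rcond=None)[0].round(3)); l=q[q[:,2]>18]; print('lip n',len(l),'circ',np.round(circ(l),1),np.percentile(l[:,2],[10,50,90]).round(1))
E
python3 - <<'E'
from h import *
from rig import manip
go((580.5,27.3,130),0.122)
c=manip.camera('scene');p=manip.sense()['tool_pos']
np.savez('pics/s7.npz',**c); held(c,p,p[2]-7,(-2.8,3.5)); print(cup(c,p[:2]+(-2.8,3.5),zlo=p[2]-7+8))
E
```

```text
pos [579.  28. 139.] yaw 0.125 d [0.0017 0.0012 0.0112] twist 0.0009
73 floor plane [-0.01   0.013  8.813]
lip n 72 circ [-1.6  2.9 29.7] [19.1 21.8 26.2]
(array([572.3,  30.3,  29.9]), 188)
```

Request:
apply_moves --rows '[[[0.0015, 0, 0.008, 0], [0.0015, 0, 0.016, 0], [0.0015, 0, 0.024, 0], [0.0015, 0, 0.03, 0], [0.0015, 0, 0.034, 0]]]'

```text
clock: 17.07
tool_pos: [581.0, 27.5, 110.6]
eef_rot: [-3.141, 0.002, 0.123]
contact_force: [-1.1, 0.5, -0.5]
finger_gap: 61.4
finger_force: 25.0
```

```bash
python3 - <<'E'
from h import *
from rig import manip
go((580.2,28,83),0.122);s=manip.sense();print(s['contact_force'],s['wrist_torque'])
c=manip.camera('scene');p=manip.sense()['tool_pos']
held(c,p,p[2]-7,(-2.8,3.5))
E
```

```text
pos [581.   27.5 110.6] yaw 0.123 d [-0.0008 -0.0007  0.0345] twist 0.0004
[-1.10101359  0.5148032  -0.45341986] [ 0.16367274  0.0915059  -0.05081601]
71 floor plane [4.000e-03 5.000e-03 8.896e+00]
lip n 66 circ [-0.6  2.7 29.6] [19.6 23.7 27.5]
```

Request:
apply_moves --rows '[[[0, 0, 0.008, 0], [0, 0, 0.016, 0], [0, 0, 0.024, 0], [0, 0, 0.03, 0], [0, 0, 0.034, 0]]]'

```text
clock: 17.53
tool_pos: [581.3, 27.6, 83.7]
eef_rot: [-3.141, 0.001, 0.123]
contact_force: [-2.0, 0.7, 0.2]
finger_gap: 61.5
finger_force: 25.0
```

```bash
python3 - <<'E'
from h import *
from rig import manip
go((580.2,28,83),0.122);s=manip.sense();print(s['contact_force'],s['wrist_torque'])
c=manip.camera('scene');p=manip.sense()['tool_pos']
held(c,p,p[2]-7,(-2.8,3.5))
E
```

```text
pos [581.3  27.6  83.7] yaw 0.123 d [-0.0013 -0.0006  0.0009] twist 0.0004
[-2.02420881  0.73689819  0.21442674] [0.21091302 0.32409502 0.04861507]
48 floor plane [-0.021 -0.014  8.882]
lip n 87 circ [-5.7 -1.2 25.5] [19.  23.1 29.2]
```

Request:
apply_moves --rows '[[[0, 0, 0, 0], [0, 0, 0, 0], [0, 0, 0, 0], [0, 0, 0, 0], [0, 0, 0, 0]]]' --grip 1

```text
clock: 18.0
tool_pos: [582.2, 27.3, 85.0]
eef_rot: [3.141, -0.001, 0.123]
contact_force: [-0.3, -0.5, -0.9]
finger_gap: 84.5
finger_force: 0.0
```

Request:
apply_moves --rows '[[[0, 0, -0.04, 0], [0, 0, -0.08, 0], [0, 0, -0.12, 0], [0, 0, -0.14, 0], [0, 0, -0.14, 0]]]'

```text
clock: 18.42
tool_pos: [584.7, 27.8, 201.6]
eef_rot: [3.141, -0.01, 0.123]
contact_force: [0.3, -0.8, 0.6]
finger_gap: 86.8
finger_force: 0.0
```

```bash
python3 - <<'E'
from h import *
from rig import manip
go((450.3,-173.7,190),0.122)
c=manip.camera('scene')
held(c,(580,28),75,(-2.8,3.5)); print(cup(c,(577,31),zlo=83))
E
```

```text
pos [584.7  27.8 201.6] yaw 0.123 d [-0.1977  0.2294  0.0128] twist 0.0003
57 floor plane [-5.00e-03  2.00e-03  8.86e+00]
lip n 134 circ [-0.7  1.6 28.1] [19.  23.1 27.8]
(array([577.6,  30.7,  32.3]), 248)
```

Request:
apply_moves --rows '[[[-0.04, 0.0477, 0, 0], [-0.08, 0.0944, 0, 0], [-0.12, 0.1417, 0, 0], [-0.16, 0.189, 0, 0], [-0.194, 0.2293, 0, 0]]]'

```text
clock: 18.88
tool_pos: [465.3, -148.1, 195.1]
eef_rot: [-3.141, 0.003, 0.123]
contact_force: [0.9, -0.4, 0.0]
finger_gap: 87.0
finger_force: 0.0
```

Request:
apply_moves --rows '[[[0, 0, 0.04, 0], [0, 0, 0.08, 0], [0, 0, 0.12, 0], [0, 0, 0.16, 0], [0, 0, 0.19, 0]]]'

```text
clock: 19.3
tool_pos: [465.1, -146.5, 41.2]
eef_rot: [-3.14, 0.004, 0.123]
contact_force: [0.1, 0.1, -0.5]
finger_gap: 87.2
finger_force: 0.0
```

```bash
python3 - <<'E'
from h import *
go((450.3,-173.7,6),0.122)
E
```

```text
pos [ 465.1 -146.5   41.2] yaw 0.123 d [-0.0223  0.0315  0.0441] twist 0.0003
```

Request:
apply_moves --rows '[[[-0.022, 0.0315, 0, 0], [-0.022, 0.0315, 0, 0], [-0.022, 0.0315, 0, 0], [-0.022, 0.0315, 0, 0]]]'

```text
clock: 19.63
tool_pos: [452.9, -173.8, 44.1]
eef_rot: [-3.141, 0.001, 0.123]
contact_force: [-0.3, 0.1, 0.9]
finger_gap: 87.1
finger_force: 0.0
```

```bash
python3 - <<'E'
from h import *
go((450.3,-173.7,6),0.122)
E
```

```text
pos [ 452.9 -173.8   44.1] yaw 0.123 d [-0.0032 -0.0005  0.0476] twist 0.0002
```

Request:
apply_moves --rows '[[[-0.001, 0, 0.015, 0], [-0.001, 0, 0.03, 0], [-0.001, 0, 0.046, 0], [-0.001, 0, 0.046, 0], [-0.001, 0, 0.046, 0]]]'

```text
clock: 20.05
tool_pos: [452.6, -173.3, 7.7]
eef_rot: [-3.141, 0.0, 0.124]
contact_force: [-0.5, 0.2, 0.2]
finger_gap: 86.9
finger_force: 0.0
```

Request:
apply_moves --rows '[[[0, 0, 0, 0], [0, 0, 0, 0], [0, 0, 0, 0], [0, 0, 0, 0], [0, 0, 0, 0]]]' --grip 0 --force 10

```text
clock: 20.47
tool_pos: [452.7, -174.2, 8.2]
eef_rot: [3.141, -0.001, 0.123]
contact_force: [0.1, -0.0, 2.4]
finger_gap: 61.7
finger_force: 10.1
```

Request:
apply_moves --rows '[[[0, 0, 0, 0], [0, 0, 0, 0], [0, 0, 0, 0], [0, 0, 0, 0]]]' --grip 1

```text
clock: 20.8
tool_pos: [452.4, -174.2, 7.8]
eef_rot: [3.142, 0.0, 0.123]
contact_force: [-0.8, 0.1, 0.3]
finger_gap: 80.7
finger_force: 0.0
```

Request:
apply_moves --rows '[[[0, 0, 0, -0.195], [0, 0, 0, -0.195], [0, 0, 0, -0.195], [0, 0, 0, -0.195], [0, 0, 0, -0.195]]]'

```text
clock: 21.22
tool_pos: [452.5, -174.1, 7.8]
eef_rot: [3.142, 0.0, 0.742]
contact_force: [0.3, -0.1, 0.6]
finger_gap: 86.7
finger_force: 0.0
```

Request:
apply_moves --rows '[[[0, 0, 0, -0.195], [0, 0, 0, -0.195], [0, 0, 0, -0.195], [0, 0, 0, -0.195], [0, 0, 0, -0.195]]]'

```text
clock: 21.63
tool_pos: [452.4, -174.2, 7.8]
eef_rot: [3.142, 0.0, 1.354]
contact_force: [-0.4, -0.0, 0.6]
finger_gap: 87.0
finger_force: 0.0
```

Request:
apply_moves --rows '[[[0, 0, 0, -0.11], [0, 0, 0, -0.11], [0, 0, 0, -0.11], [0, 0, 0, -0.11]]]'

```text
clock: 21.97
tool_pos: [452.3, -174.3, 7.6]
eef_rot: [-3.141, -0.001, 1.695]
contact_force: [-0.4, 0.0, 0.1]
finger_gap: 87.2
finger_force: 0.0
```

Request:
apply_moves --rows '[[[0, 0, 0, 0], [0, 0, 0, 0], [0, 0, 0, 0], [0, 0, 0, 0], [0, 0, 0, 0]]]' --grip 0 --force 25

```text
clock: 22.38
tool_pos: [452.4, -174.1, 7.8]
eef_rot: [-3.141, 0.0, 1.694]
contact_force: [0.2, -1.2, 1.2]
finger_gap: 62.1
finger_force: 25.2
```

Request:
apply_moves --rows '[[[0, 0, -0.015, 0], [0, 0, -0.05, 0.03], [0, 0, -0.09, 0.07], [0, 0, -0.13, 0.11], [0, 0, -0.165, 0.15]]]'

```text
clock: 22.8
tool_pos: [452.7, -173.6, 142.5]
eef_rot: [3.14, -0.001, 1.219]
contact_force: [1.0, -0.3, -0.1]
finger_gap: 61.6
finger_force: 25.0
```

Request:
apply_moves --rows '[[[0, 0, -0.01, 0.195], [0, 0, -0.01, 0.195], [0, 0, -0.01, 0.195], [0, 0, -0.01, 0.195], [0, 0, -0.01, 0.195]]]'

```text
clock: 23.22
tool_pos: [452.5, -173.8, 148.8]
eef_rot: [3.141, -0.001, 0.606]
contact_force: [-0.7, 0.5, -0.3]
finger_gap: 61.5
finger_force: 25.0
```

Request:
apply_moves --rows '[[[0, 0, 0, 0.155], [0, 0, 0, 0.155], [0, 0, 0, 0.155], [0, 0, 0, 0.155], [0, 0, 0, 0.155]]]'

```text
clock: 23.63
tool_pos: [452.5, -173.8, 148.6]
eef_rot: [3.141, -0.001, 0.124]
contact_force: [-0.2, 0.1, -1.2]
finger_gap: 62.0
finger_force: 25.0
```

```bash
python3 - <<'E'
from h import *
from rig import manip
go((580.3,27.5,150),0.122)
c=manip.camera('scene');p=manip.sense()['tool_pos']
held(c,p,p[2]-7.8,(-2.8,3.5))
E
```

```text
pos [ 452.5 -173.8  148.6] yaw 0.124 d [ 0.1895 -0.23   -0.0016] twist 0.0005
43 floor plane [-8.000e-03  1.000e-02  8.759e+00]
lip n 64 circ [-1.1  2.9 29.2] [19.3 22.4 26.2]
```

Upright. On to the mandrel.

Request:
apply_moves --rows '[[[0.03, -0.0364, 0, 0], [0.06, -0.0728, 0, 0], [0.09, -0.109, 0, 0], [0.12, -0.1456, 0, 0], [0.145, -0.176, 0, 0]]]'

```text
clock: 24.1
tool_pos: [551.1, -17.0, 148.5]
eef_rot: [-3.14, -0.001, 0.13]
contact_force: [0.4, 1.1, -1.0]
finger_gap: 61.8
finger_force: 25.0
```

Request:
apply_moves --rows '[[[0.025, -0.03, 0, 0], [0.04, -0.048, 0, 0], [0.0445, -0.054, 0, 0], [0.0445, -0.054, 0, 0], [0.0445, -0.054, 0, 0]]]'

```text
clock: 24.52
tool_pos: [579.3, 26.2, 147.7]
eef_rot: [3.141, 0.001, 0.126]
contact_force: [-1.3, -0.9, -0.6]
finger_gap: 61.7
finger_force: 25.0
```

Request:
apply_moves --rows '[[[0, 0, 0, 0], [0, 0, 0, 0], [0, 0, 0, 0], [0, 0, 0, 0]]]'

```text
clock: 24.85
tool_pos: [579.7, 26.3, 147.9]
eef_rot: [3.141, 0.0, 0.124]
contact_force: [0.4, -0.3, -0.9]
finger_gap: 61.9
finger_force: 25.0
```

```bash
python3 - <<'E'
from h import *
from rig import manip
go((580.3,27.5,118),0.122)
c=manip.camera('scene');p=manip.sense()['tool_pos']
held(c,p,p[2]-7.8,(-2.8,3.5))
E
```

```text
pos [579.7  26.3 147.9] yaw 0.124 d [ 0.001  -0.0014  0.0374] twist 0.0006
71 floor plane [-3.000e-03 -6.000e-03  9.503e+00]
lip n 88 circ [-2.   2.  29.1] [19.2 22.2 26.2]
```

Request:
apply_moves --rows '[[[0.0007, -0.0014, 0.008, 0], [0.0007, -0.0014, 0.018, 0], [0.0007, -0.0014, 0.028, 0], [0.0007, -0.0014, 0.038, 0], [0.0007, -0.0014, 0.045, 0]]]'

```text
clock: 25.32
tool_pos: [579.6, 28.4, 110.1]
eef_rot: [-3.142, 0.002, 0.125]
contact_force: [0.6, -0.4, -0.4]
finger_gap: 61.6
finger_force: 25.0
```

Request:
apply_moves --rows '[[[0, 0, 0.004, 0], [0, 0, 0.008, 0], [0, 0, 0.0105, 0], [0, 0, 0.0105, 0], [0, 0, 0.0105, 0]]]'

```text
clock: 25.73
tool_pos: [580.6, 28.6, 103.6]
eef_rot: [3.142, -0.001, 0.125]
contact_force: [0.0, -0.5, -0.5]
finger_gap: 61.8
finger_force: 25.0
```

```bash
python3 - <<'E'
from h import *
from rig import manip
go((580.3,27.5,103),0.122);print(manip.sense()['wrist_torque'])
c=manip.camera('scene');p=manip.sense()['tool_pos']
held(c,p,p[2]-7.8,(-2.8,3.5))
E
```

```text
pos [580.6  28.6 103.6] yaw 0.125 d [-0.0005  0.0013  0.0007] twist 0.001
[-0.02510278 -0.00094901  0.03635479]
65 floor plane [-0.02  -0.013  8.773]
lip n 75 circ [-2.5  2.1 28.7] [18.7 22.1 26.7]
```

Request:
apply_moves --rows '[[[0, 0, 0, 0], [0, 0, 0, 0], [0, 0, 0, 0], [0, 0, 0, 0], [0, 0, 0, 0]]]' --grip 1

```text
clock: 26.2
tool_pos: [580.5, 28.6, 103.6]
eef_rot: [3.142, -0.0, 0.125]
contact_force: [-0.2, -0.2, -0.3]
finger_gap: 84.4
finger_force: 0.0
```

Request:
apply_moves --rows '[[[0, 0, -0.03, 0], [0, 0, -0.07, 0], [0, 0, -0.11, 0], [0, 0, -0.12, 0], [0, 0, -0.12, 0]]]'

```text
clock: 26.62
tool_pos: [582.3, 29.0, 202.6]
eef_rot: [3.141, -0.007, 0.125]
contact_force: [-0.1, 0.1, 0.1]
finger_gap: 86.8
finger_force: 0.0
```

```bash
python3 - <<'E'
from h import *
from rig import manip
c=manip.camera('scene');
held(c,(580.4,28),84,(-2.8,3.5)); print(cup(c,(577,31),zlo=92))
go((554.7,284.5,195),0.122)
E
```

```text
56 floor plane [-0.065  0.039  8.742]
lip n 142 circ [-1.2  2.2 28. ] [18.8 22.6 26.2]
(array([574.3,  32.6,  34.3]), 294)
pos [580.8  28.6 200.4] yaw 0.125 d [ 0.0074 -0.3215  0.0066] twist 0.001
```

Request:
apply_moves --rows '[[[0.002, -0.1, 0, 0.001], [0.004, -0.2, 0, 0.001], [0.007, -0.32, 0, 0.001], [0.007, -0.32, 0, 0.001], [0.007, -0.32, 0, 0.001]]]'

```text
clock: 27.08
tool_pos: [557.3, 236.7, 197.1]
eef_rot: [3.14, 0.004, 0.122]
contact_force: [0.4, -0.5, -0.1]
finger_gap: 87.0
finger_force: 0.0
```

```bash
python3 - <<'E'
from h import *
from rig import manip
c=manip.camera('scene')
for _ in range(2): held(c,(580.4,28),84,(-2.8,3.5)); c=manip.camera('scene')
go((554.6,284.6,40),0.122)
E
```

```text
59 floor plane [0.028 0.019 9.569]
lip n 144 circ [-1.6  2.2 28.1] [18.8 22.5 26.9]
55 floor plane [-0.043  0.024  9.342]
lip n 143 circ [-1.4  2.3 27.8] [19.1 22.8 26.5]
pos [556.  240.3 197.3] yaw 0.131 d [ 0.0063 -0.0549  0.1967] twist 0.0027
```

Request:
apply_moves --rows '[[[0.005, -0.055, 0.04, 0.002], [0.005, -0.055, 0.08, 0.002], [0.005, -0.055, 0.12, 0.002], [0.005, -0.055, 0.16, 0.002], [0.005, -0.055, 0.19, 0.002]]]'

```text
clock: 27.65
tool_pos: [555.6, 276.9, 42.7]
eef_rot: [3.138, 0.006, 0.115]
contact_force: [0.1, -0.2, 0.3]
finger_gap: 87.0
finger_force: 0.0
```

Request:
apply_moves --rows '[[[0, 0, 0, 0], [0, 0, 0, 0], [0, 0, 0, 0], [0, 0, 0, 0]]]'

```text
clock: 27.98
tool_pos: [558.8, 280.2, 49.2]
eef_rot: [-3.141, -0.003, 0.115]
contact_force: [0.5, 1.7, -0.1]
finger_gap: 87.7
finger_force: 0.0
```

```bash
python3 - <<'E'
from h import *
go((554.6,284.6,7),0.122)
E
```

```text
pos [558.8 280.2  49.2] yaw 0.115 d [-0.0047 -0.006   0.0528] twist -0.0022
```

Request:
apply_moves --rows '[[[-0.003, -0.006, 0, -0.002], [-0.003, -0.006, 0.015, -0.002], [-0.003, -0.006, 0.03, -0.002], [-0.003, -0.006, 0.042, -0.002], [-0.003, -0.006, 0.048, -0.002]]]'

```text
clock: 28.4
tool_pos: [553.3, 283.5, 6.7]
eef_rot: [3.14, 0.003, 0.122]
contact_force: [1.0, 0.2, -0.2]
finger_gap: 86.9
finger_force: 0.0
```

Request:
apply_moves --rows '[[[0, 0, 0, 0], [0, 0, 0, 0], [0, 0, 0, 0]]]'

```text
clock: 28.65
tool_pos: [554.7, 284.6, 9.1]
eef_rot: [-3.141, -0.0, 0.122]
contact_force: [0.4, 0.5, -0.0]
finger_gap: 86.8
finger_force: 0.0
```

```bash
python3 - <<'E'
from h import *
go((554.6,284.6,7.8),0.122)
E
```

```text
pos [554.7 284.6   9.1] yaw 0.122 d [-0.0002  0.      0.0016] twist -0.0
```

Request:
apply_moves --rows '[[[0, 0, 0.0005, 0], [0, 0, 0.0005, 0], [0, 0, 0.0005, 0], [0, 0, 0.0005, 0], [0, 0, 0.0005, 0]]]' --grip 0 --force 10

```text
clock: 29.07
tool_pos: [554.7, 284.5, 8.9]
eef_rot: [-3.141, -0.001, 0.122]
contact_force: [-0.6, 0.0, 0.9]
finger_gap: 61.9
finger_force: 10.1
```

Request:
apply_moves --rows '[[[0, 0, 0, 0], [0, 0, 0, 0], [0, 0, 0, 0], [0, 0, 0, 0]]]' --grip 1

```text
clock: 29.4
tool_pos: [554.5, 284.3, 8.6]
eef_rot: [3.141, 0.0, 0.122]
contact_force: [1.4, 0.1, -0.1]
finger_gap: 80.7
finger_force: 0.0
```

Request:
apply_moves --rows '[[[0, 0, 0, -0.195], [0, 0, 0, -0.195], [0, 0, 0, -0.195], [0, 0, 0, -0.195], [0, 0, 0, -0.195]]]'

```text
clock: 29.82
tool_pos: [554.6, 284.3, 8.6]
eef_rot: [3.141, 0.0, 0.74]
contact_force: [0.0, 0.1, 0.1]
finger_gap: 86.8
finger_force: 0.0
```

Request:
apply_moves --rows '[[[0, 0, 0, -0.195], [0, 0, 0, -0.195], [0, 0, 0, -0.195], [0, 0, 0, -0.195], [0, 0, 0, -0.195]]]'

```text
clock: 30.23
tool_pos: [554.6, 284.2, 8.6]
eef_rot: [3.141, 0.0, 1.353]
contact_force: [0.2, -0.5, 0.2]
finger_gap: 86.7
finger_force: 0.0
```

Request:
apply_moves --rows '[[[0, 0, 0, -0.11], [0, 0, 0, -0.11], [0, 0, 0, -0.11], [0, 0, 0, -0.11]]]'

```text
clock: 30.57
tool_pos: [554.5, 284.1, 8.2]
eef_rot: [-3.141, -0.0, 1.694]
contact_force: [0.0, -0.0, 0.6]
finger_gap: 87.0
finger_force: 0.0
```

Request:
apply_moves --rows '[[[0, 0, 0, 0], [0, 0, 0, 0], [0, 0, 0, 0], [0, 0, 0, 0], [0, 0, 0, 0]]]' --grip 0 --force 25

```text
clock: 30.98
tool_pos: [554.5, 284.5, 8.7]
eef_rot: [3.141, 0.0, 1.692]
contact_force: [-0.5, 1.0, -0.5]
finger_gap: 61.4
finger_force: 25.3
```

Request:
apply_moves --rows '[[[0, 0, -0.015, 0], [0, 0, -0.05, 0.03], [0, 0, -0.09, 0.07], [0, 0, -0.13, 0.11], [0, 0, -0.165, 0.15]]]'

```text
clock: 31.4
tool_pos: [554.4, 285.1, 143.5]
eef_rot: [3.141, -0.002, 1.218]
contact_force: [0.4, 0.3, 0.2]
finger_gap: 61.5
finger_force: 25.0
```

Request:
apply_moves --rows '[[[0, 0, -0.02, 0.195], [0, 0, -0.02, 0.195], [0, 0, -0.02, 0.195], [0, 0, -0.02, 0.195], [0, 0, -0.02, 0.195]]]'

```text
clock: 31.82
tool_pos: [554.3, 284.7, 157.8]
eef_rot: [3.141, -0.001, 0.605]
contact_force: [-0.2, -0.5, 0.1]
finger_gap: 61.4
finger_force: 25.0
```

Request:
apply_moves --rows '[[[0, 0, 0, 0.155], [0, 0, 0, 0.155], [0, 0, 0, 0.155], [0, 0, 0, 0.155], [0, 0, 0, 0.155]]]'

```text
clock: 32.23
tool_pos: [554.3, 284.8, 157.6]
eef_rot: [3.142, -0.001, 0.123]
contact_force: [-0.1, 0.0, -0.4]
finger_gap: 61.3
finger_force: 25.0
```

```bash
python3 - <<'E'
from h import *
from rig import manip
go((580.4,28,157),0.122)
c=manip.camera('scene');p=manip.sense()['tool_pos']
held(c,p,p[2]-7.8,(-2.8,3.5))
E
```

```text
pos [554.3 284.8 157.6] yaw 0.123 d [-0.0069  0.3226  0.0008] twist 0.0002
102 floor plane [0.018 0.023 8.553]
lip n 107 circ [-2.4  1.2 28.8] [18.5 21.5 25.5]
```

Request:
apply_moves --rows '[[[0, 0.03, 0, 0], [-0.001, 0.065, 0, 0], [-0.002, 0.1, 0, 0], [-0.003, 0.135, 0, 0], [-0.004, 0.17, 0, 0]]]'

```text
clock: 32.7
tool_pos: [568.0, 148.1, 157.0]
eef_rot: [-3.141, -0.0, 0.128]
contact_force: [1.6, 0.5, -1.2]
finger_gap: 61.8
finger_force: 25.0
```

Request:
apply_moves --rows '[[[-0.001, 0.035, 0, 0], [-0.002, 0.07, 0, 0], [-0.002, 0.1, 0, 0], [-0.003, 0.125, 0, 0], [-0.003, 0.14, 0, 0]]]'

```text
clock: 33.12
tool_pos: [579.7, 34.5, 156.8]
eef_rot: [3.14, 0.0, 0.123]
contact_force: [1.0, -0.6, -0.2]
finger_gap: 61.4
finger_force: 25.0
```

Request:
apply_moves --rows '[[[0, 0.0126, 0, 0], [0, 0.0126, 0, 0], [0, 0.0126, 0, 0], [0, 0.0126, 0, 0], [0, 0.0126, 0, 0]]]'

```text
clock: 33.53
tool_pos: [580.7, 29.6, 156.7]
eef_rot: [-3.141, -0.0, 0.127]
contact_force: [0.2, 0.1, -1.6]
finger_gap: 61.5
finger_force: 25.0
```

```bash
python3 - <<'E'
from h import *
from rig import manip
go((580.4,28,112.5),0.122)
c=manip.camera('scene');p=manip.sense()['tool_pos']
held(c,p,p[2]-8.5,(-2.8,3.5))
E
```

```text
pos [580.7  29.6 156.7] yaw 0.127 d [-0.0006  0.0019  0.0553] twist 0.0016
64 floor plane [ 1.000e-03 -8.000e-03  9.092e+00]
lip n 78 circ [-1.1  2.9 29.2] [18.7 22.9 26.2]
```

Request:
apply_moves --rows '[[[0, 0.001, 0.008, 0.001], [0, 0.001, 0.018, 0.001], [0, 0.001, 0.028, 0.001], [0, 0.001, 0.036, 0.001], [0, 0.001, 0.042, 0.001]]]'

```text
clock: 34.0
tool_pos: [580.3, 26.8, 121.5]
eef_rot: [-3.142, 0.002, 0.121]
contact_force: [-0.6, 0.8, -1.2]
finger_gap: 61.8
finger_force: 25.0
```

Request:
apply_moves --rows '[[[0, 0, 0.004, 0], [0, 0, 0.009, 0], [0, 0, 0.013, 0], [0, 0, 0.013, 0], [0, 0, 0.013, 0]]]'

```text
clock: 34.42
tool_pos: [580.7, 27.4, 112.4]
eef_rot: [-3.141, 0.0, 0.121]
contact_force: [0.2, 1.5, -1.4]
finger_gap: 61.8
finger_force: 25.0
```

```bash
python3 - <<'E'
from h import *
from rig import manip
go((580.4,28,112),0.122);print(manip.sense()['wrist_torque'])
c=manip.camera('scene');p=manip.sense()['tool_pos']
held(c,p,p[2]-8.5,(-2.8,3.5))
E
```

```text
pos [580.7  27.4 112.4] yaw 0.121 d [-0.0003 -0.0008  0.0005] twist -0.0002
[ 0.37496582  0.0769725  -0.04791224]
73 floor plane [-0.02  -0.023  8.616]
lip n 66 circ [-1.9  2.3 29.6] [19.3 22.6 26.5]
```

Request:
apply_moves --rows '[[[0, -0.0007, 0, 0], [0, -0.0007, 0, 0], [0, -0.0007, 0, 0]]]'

```text
clock: 34.72
tool_pos: [580.9, 27.4, 112.8]
eef_rot: [3.142, -0.0, 0.121]
contact_force: [-0.1, 0.8, -1.0]
finger_gap: 61.8
finger_force: 25.0
```

Request:
apply_moves --rows '[[[0, 0, 0, 0], [0, 0, 0, 0], [0, 0, 0, 0], [0, 0, 0, 0], [0, 0, 0, 0]]]' --grip 1

```text
clock: 35.13
tool_pos: [581.1, 27.1, 112.7]
eef_rot: [3.141, -0.0, 0.12]
contact_force: [-0.8, 0.2, -0.1]
finger_gap: 84.2
finger_force: 0.0
```

Request:
apply_moves --rows '[[[0, 0, -0.03, 0], [0, 0, -0.07, 0], [0, 0, -0.11, 0], [0, 0, -0.15, 0], [0, 0, -0.18, 0]]]'

```text
clock: 35.55
tool_pos: [581.6, 27.5, 259.6]
eef_rot: [3.141, -0.003, 0.121]
contact_force: [0.1, -0.3, 0.1]
finger_gap: 86.8
finger_force: 0.0
```

```bash
python3 - <<'E'
from h import *
from rig import manip
go((580.4,28,370),0.122)
for i in range(2):
    c=manip.camera('scene')
    held(c,(580.4,28),93,(-2.8,3.5)); print(cup(c,(577,31),zlo=101))
u,v=map(int,proj(c,(600,30,120)))
cv2.imwrite('pics/s8.png',cv2.resize(np.ascontiguousarray(c['image'][v-50:v+45,u-65:u+65,::-1]),None,fx=6,fy=6,interpolation=2))
s=manip.sense();print(s['qpos'].round(2))
# bar from scene+top at 0
E
```

```text
pos [581.6  27.5 259.6] yaw 0.121 d [-0.001  -0.0007 -0.138 ] twist -0.0004
65 floor plane [-1.600e-02  8.000e-03  9.512e+00]
lip n 126 circ [-1.5  2.3 28.9] [19.1 22.3 26.7]
(array([573.4,  33.7,  35.5]), 328)
68 floor plane [-0.023 -0.025  9.49 ]
lip n 133 circ [-1.4  2.1 28.9] [18.8 22.4 26.5]
(array([573.6,  34.2,  35.7]), 328)
[ 0.3   0.33 -0.55  1.69  0.19  1.16 -1.74]
```

View pics/s8.png

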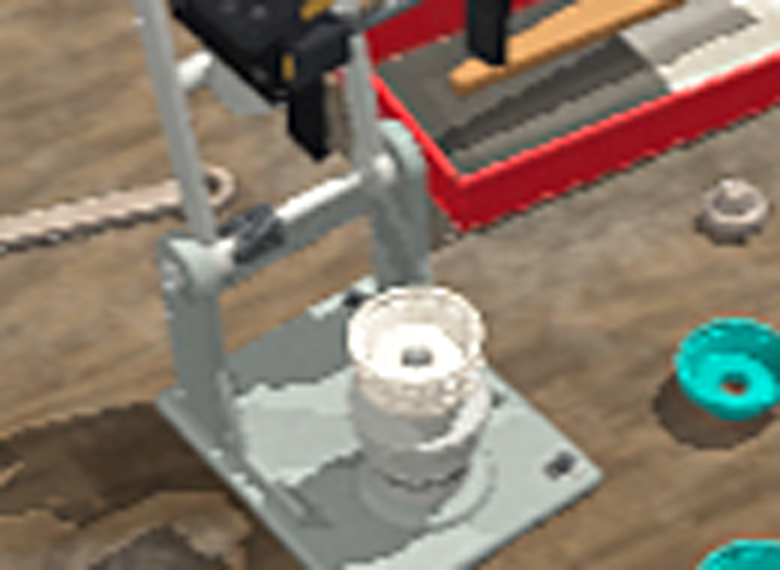

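The set is nested, with the top cup at (416,345), the pin visible in its hole, and the top floor at 93+9.5 mm, which is home. Now the lever: lift, turn 90° and go over the bar.

Request:
apply_moves --rows '[[[0, 0, -0.05, -0.195], [0, 0, -0.1, -0.195], [0, 0, -0.15, -0.195], [0, 0, -0.165, -0.195], [0, 0, -0.165, -0.195]]]'

```text
clock: 36.07
tool_pos: [582.4, 28.0, 392.6]
eef_rot: [3.137, -0.006, 0.739]
contact_force: [-0.4, -0.6, 0.1]
finger_gap: 87.1
finger_force: 0.0
```

Request:
apply_moves --rows '[[[0, 0, 0, -0.195], [0, 0, 0, -0.195], [0, 0, 0, -0.195], [0, 0, 0, -0.195], [0, 0, 0, -0.195]]]'

```text
clock: 36.48
tool_pos: [580.6, 27.1, 387.5]
eef_rot: [-3.14, 0.001, 1.352]
contact_force: [1.4, 0.1, 0.4]
finger_gap: 87.2
finger_force: 0.0
```

Request:
apply_moves --rows '[[[0, 0, 0, -0.11], [0, 0, 0, -0.11], [0, 0, 0, -0.11], [0, 0, 0, -0.11], [0, 0, 0, -0.11]]]' --grip 0.85

```text
clock: 36.9
tool_pos: [580.7, 27.1, 387.8]
eef_rot: [-3.14, -0.0, 1.689]
contact_force: [-0.5, 0.2, 0.3]
finger_gap: 74.3
finger_force: 0.0
```

```bash
python3 - <<'E'
from h import *
from rig import manip
go((712.5,44.1,388),1.693)
for n in('scene','top'):
    P=cloud(dict(np.load(f'pics/{n}0.npz'))).reshape(-1,3)
    q=P[(abs(P[:,1]-44)<120)&(P[:,0]>745)&(P[:,2]>200)]; print(len(q), q.min(0) if len(q) else '')
print(manip.sense()['qpos'].round(2))
E
```

```text
pos [580.7  27.1 387.8] yaw 1.689 d [ 0.0017  0.1661 -0.0005] twist -0.0013
9168 [842.29737617 -75.90932435 200.72883612]
9147 [845.58667635 -75.9665111  426.86026808]
[ 0.51  0.32 -0.83  1.48  0.23  1.45 -0.21]
```

Request:
apply_moves --rows '[[[0.0015, 0.04, 0, -0.001], [0.0015, 0.085, 0, -0.001], [0.0015, 0.125, 0, -0.001], [0.0015, 0.155, 0, -0.001], [0.0015, 0.166, 0, -0.001]]]'

```text
clock: 37.32
tool_pos: [715.2, 44.7, 385.9]
eef_rot: [-3.14, -0.001, 1.692]
contact_force: [0.2, -0.0, -0.4]
finger_gap: 74.1
finger_force: 0.0
```

Request:
apply_moves --rows '[[[0, 0, 0, 0], [0, 0, 0.02, 0], [0, 0, 0.04, 0], [0, 0, 0.05, 0]]]'

```text
clock: 37.65
tool_pos: [711.3, 44.3, 346.8]
eef_rot: [-3.139, 0.001, 1.694]
contact_force: [-1.3, -0.5, -0.7]
finger_gap: 74.0
finger_force: 0.0
```

```bash
python3 - <<'E'
from h import *
from rig import manip
go((712.5,44.1,293.5),1.693); print(manip.sense()['contact_force'])
E
```

```text
pos [711.3  44.3 346.8] yaw 1.694 d [-0.0004  0.0016  0.0666] twist 0.0003
[-1.33834827 -0.47300941 -0.65798871]
```

Request:
apply_moves --rows '[[[0, 0.0005, 0.02, 0], [0, 0.0005, 0.04, 0], [0, 0.0005, 0.06, 0], [0, 0.0005, 0.067, 0], [0, 0.0005, 0.067, 0]]]'

```text
clock: 38.07
tool_pos: [711.9, 43.9, 293.6]
eef_rot: [-3.139, 0.001, 1.694]
contact_force: [-0.4, -0.3, -0.1]
finger_gap: 73.9
finger_force: 0.0
```

Request:
apply_moves --rows '[[[0, 0, 0, 0], [0, 0, 0, 0], [0, 0, 0, 0], [0, 0, 0, 0], [0, 0, 0, 0]]]' --grip 0 --force 30

```text
clock: 38.48
tool_pos: [713.2, 44.8, 295.8]
eef_rot: [3.14, 0.0, 1.695]
contact_force: [-0.2, 0.1, -0.2]
finger_gap: 48.4
finger_force: 0.0
```

Request:
apply_moves --rows '[[[0, 0, 0, 0], [0, 0, 0, 0], [0, 0, 0, 0]]]'

```text
clock: 38.73
tool_pos: [713.0, 44.7, 295.1]
eef_rot: [3.141, 0.0, 1.695]
contact_force: [0.7, 0.5, 0.1]
finger_gap: 28.3
finger_force: 0.0
```

```bash
python3 - <<'E'
from h import *
from rig import manip
s=manip.sense();go((712.5,44.1,293.5),1.693); print(s['contact_force'],s['wrist_torque'],s['finger_gap'])
# arc offsets in tool y (press x) and z, /800, by lever angle
f=np.array([0,.15,.3,.5,.7,.9,1.05,1.2,1.35,1.5,1.6,1.65,1.7,1.73,1.75])-.18
y=100-190*np.sin(f);z=125+190*np.cos(f)
for a,b,c in zip(f+.18,(y-y[0])/800,-(z-z[0])/800): print(round(a,2),b.round(4),c.round(4))
E
```

```text
pos [713.   44.7 295.1] yaw 1.695 d [-0.0006 -0.0007  0.002 ] twist 0.0006
[0.69444357 0.48563048 0.05837342] [-0.05466459 -0.1121769  -0.01315334] 28.29918373540252
0.0 0.0 -0.0
0.15 -0.0354 -0.0037
0.3 -0.071 -0.0021
0.5 -0.1172 0.0082
0.7 -0.1605 0.0276
0.9 -0.1991 0.0551
1.05 -0.224 0.0805
1.2 -0.2449 0.1094
1.35 -0.2612 0.141
1.5 -0.2726 0.1747
1.6 -0.2773 0.198
1.65 -0.2788 0.2098
1.7 -0.2797 0.2216
1.73 -0.28 0.2287
1.75 -0.28 0.2335
```

Request:
apply_moves --rows '[[[0, 0, 0.001, 0], [0, 0, 0.001, 0], [0, 0, 0.001, 0], [0, 0, 0.001, 0]]]'

```text
clock: 39.07
tool_pos: [712.9, 44.7, 294.1]
eef_rot: [-3.141, -0.0, 1.695]
contact_force: [1.2, 0.6, -0.7]
finger_gap: 19.0
finger_force: 30.0
```

Request:
apply_moves --rows '[[[0, -0.018, -0.0022, 0], [0, -0.0354, -0.0037, 0], [0, -0.053, -0.0035, 0], [0, -0.071, -0.0021, 0], [0, -0.0944, 0.0019, 0]]]'

```text
clock: 39.48
tool_pos: [641.5, 36.3, 295.5]
eef_rot: [3.13, -0.001, 1.694]
contact_force: [3.5, 1.5, 4.0]
finger_gap: 19.1
finger_force: 30.0
```

```bash
python3 - <<'E'
from h import *
from rig import manip
s=manip.sense();go((712.5,44.1,293.5),1.693); print(s['contact_force'],s['wrist_torque'],s['finger_gap'])
th=1.694; hx=np.array([580.4,27.8])+100*np.array([np.cos(.122),np.sin(.122)])
c=manip.camera('scene');P=cloud(c).reshape(-1,3); dk=P[(abs(P[:,0]-s['tool_pos'][0])<60)&(abs(P[:,1]-s['tool_pos'][1]-3)<55)]
r=(s['tool_pos'][:2]-hx)@[np.cos(.122),np.sin(.122)]; print('tool rel hinge',r, s['tool_pos'][2]+18.7-125, 'radius',np.hypot(r,s['tool_pos'][2]+18.7-125))
E
```

```text
pos [641.5  36.3 295.5] yaw 1.694 d [-0.0013  0.0893  0.0035] twist 0.0004
[3.51076345 1.53358092 4.04882963] [ 0.40440335 -1.47924683 -0.00976196] 19.143381995236204
tool rel hinge -38.34956746631151 189.21700354378157 radius 193.06414414629307
```

Request:
apply_moves --rows '[[[0, -0.0228, 0.0063, 0], [0, -0.045, 0.0149, 0], [0, -0.0661, 0.0257, 0], [0, -0.0861, 0.0385, 0], [0, -0.1047, 0.0532, 0]]]'

```text
clock: 39.95
tool_pos: [557.2, 26.6, 251.9]
eef_rot: [3.133, -0.002, 1.696]
contact_force: [3.1, 3.7, 2.5]
finger_gap: 19.3
finger_force: 30.0
```

Request:
apply_moves --rows '[[[0, -0.017, 0.0165, 0], [0, -0.0324, 0.0347, 0], [0, -0.0458, 0.0543, 0], [0, -0.0572, 0.075, 0], [0, -0.0664, 0.0969, 0]]]'

```text
clock: 40.37
tool_pos: [503.9, 20.3, 173.7]
eef_rot: [3.136, -0.002, 1.696]
contact_force: [3.3, 3.5, 2.7]
finger_gap: 18.6
finger_force: 30.0
```

```bash
cat >> h.py <<'E'
def bar():
    from rig import manip
    s=manip.sense(); e=np.array([np.cos(.122),np.sin(.122)]); hx=np.array([580.4,27.8])+100*e
    r=(s['tool_pos'][:2]-hx)@e; z=s['tool_pos'][2]+18.7-125
    print('pos',s['tool_pos'].round(1),'rel',round(r,1),round(z,1),'rad',np.hypot(r,z).round(1),'phi',(np.arctan2(-r,z)+.18).round(3),s['contact_force'].round(1),s['wrist_torque'].round(2),s['finger_gap'],s['clock'])
E
python3 - <<'E'
from h import *
bar()
E
```

```text
pos [503.9  20.3 173.7] rel -176.8 67.4 rad 189.3 phi 1.387 [3.3 3.5 2.7] [ 0.76 -1.03  0.01] 18.559134044056538 40.3667
```

Request:
apply_moves --rows '[[[0, -0.0039, 0.0113, 0], [0, -0.0071, 0.0227, 0], [0, -0.0098, 0.0343, 0], [0, -0.0118, 0.046, 0], [0, -0.013, 0.056, 0]]]'

```text
clock: 40.78
tool_pos: [492.3, 18.9, 127.6]
eef_rot: [3.14, -0.002, 1.696]
contact_force: [0.4, 5.0, 4.2]
finger_gap: 18.9
finger_force: 29.6
```

Request:
apply_moves --rows '[[[0, 0, 0, 0], [0, 0, 0, 0], [0, 0, 0, 0]]]'

```text
clock: 41.03
tool_pos: [492.3, 18.9, 127.8]
eef_rot: [3.141, -0.002, 1.696]
contact_force: [0.2, 4.8, 4.0]
finger_gap: 18.5
finger_force: 29.6
```

```bash
python3 - <<'E'
from h import *
bar()
from rig import manip
c=manip.camera('scene');np.savez('pics/s9.npz',**c)
P=cloud(c)
u,v=map(int,proj(c,(560,30,110)));cv2.imwrite('pics/s9.png',cv2.resize(np.ascontiguousarray(c['image'][v-45:v+50,u-65:u+65,::-1]),None,fx=6,fy=6,interpolation=2))
E
```

```text
pos [492.3  18.9 127.8] rel -188.6 21.5 rad 189.8 phi 1.637 [0.2 4.8 4. ] [ 1.16 -0.31 -0.12] 18.548486759065533 41.0333
```

View pics/s9.png

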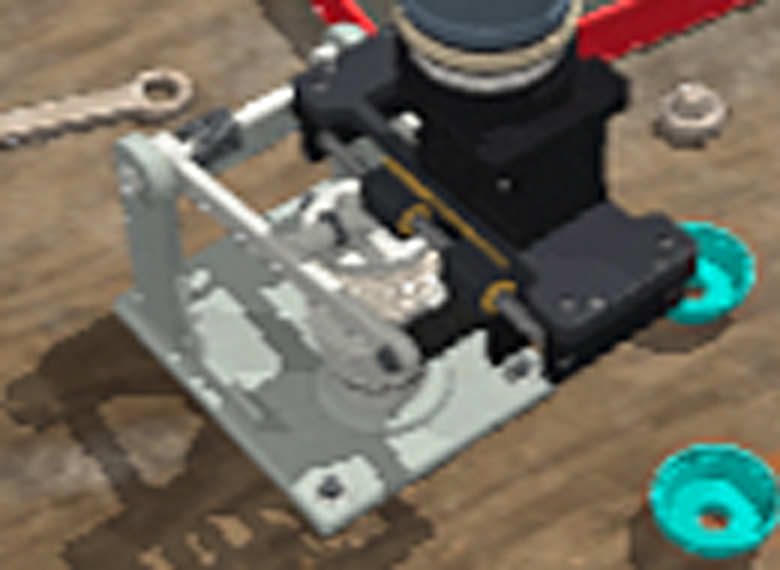

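The lever is nearly over: its arm end is at (385,355) and the foot is just above the cup lip at (400,290). I go on slowly.

Request:
apply_moves --rows '[[[0, 0, 0.004, 0], [0, 0, 0.008, 0], [0, 0, 0.012, 0], [0, 0, 0.016, 0], [0, 0, 0.018, 0]]]'

```text
clock: 41.5
tool_pos: [490.8, 18.6, 113.0]
eef_rot: [-3.139, -0.002, 1.696]
contact_force: [-4.0, 5.7, 8.0]
finger_gap: 18.5
finger_force: 29.3
```

Request:
apply_moves --rows '[[[0, 0, 0.002, 0], [0, 0, 0.005, 0], [0, 0, 0.007, 0], [0, 0, 0.007, 0], [0, 0, 0.007, 0]]]'

```text
clock: 41.92
tool_pos: [490.5, 18.6, 107.8]
eef_rot: [-3.138, -0.001, 1.696]
contact_force: [-4.5, 5.1, 8.0]
finger_gap: 18.0
finger_force: 29.3
```

```bash
python3 - <<'E'
from h import *
bar()
E
```

```text
pos [490.5  18.6 107.8] rel -190.3 1.5 rad 190.3 phi 1.743 [-4.5  5.1  8. ] [ 1.11  0.63 -0.04] 18.044644195697764 41.9167
```

```bash
python3 - <<'E'
from h import *
from rig import manip
bar()
e=np.array([np.cos(.122),np.sin(.122)]);n=np.array([-e[1],e[0]])
for f in('s9',None):
    c=dict(np.load('pics/s9.npz')) if f else manip.camera('scene')
    P=cloud(c).reshape(-1,3)-[577.6,31.3,0]; x=P[:,:2]@e;y=P[:,:2]@n
    m=(x>-85)&(x<75)&(y>40)&(y<75)&(P[:,2]>112)&(P[:,2]<190); q=np.c_[x,y,P[:,2]][m]
    # top edge: per x bin high percentile
    b=[(k,np.percentile(q[(q[:,0]>k)&(q[:,0]<k+20)][:,2],[50,85])) for k in range(-85,70,20) if ((q[:,0]>k)&(q[:,0]<k+20)).sum()>3]
    kx=np.array([k+10 for k,_ in b]);kz=np.array([v[0] for _,v in b]); print(len(q),kx,kz.round(1),'slope',np.polyfit(kx,kz,1).round(3))
if 1: np.savez('pics/s10.npz',**c); u,v=map(int,proj(c,(580,28,75)));cv2.imwrite('pics/s10.png',cv2.resize(np.ascontiguousarray(c['image'][v-45:v+30,u-50:u+50,::-1]),None,fx=8,fy=8,interpolation=2))
E
```

```text
pos [490.5  18.6 107.8] rel -190.3 1.5 rad 190.3 phi 1.743 [-4.5  5.1  8. ] [ 1.11  0.63 -0.04] 18.044644195697764 41.9167
229 [-75 -55 -35 -15   5  25  45  65] [158.4 153.3 150.6 148.1 145.6 142.6 139.1 136.6] slope [ -0.149 146.036]
236 [-75 -55 -35 -15   5  25  45  65] [140.2 138.2 137.1 136.  136.1 135.8 133.1 133.1] slope [-4.70000e-02  1.35976e+02]
```

View pics/s10.png

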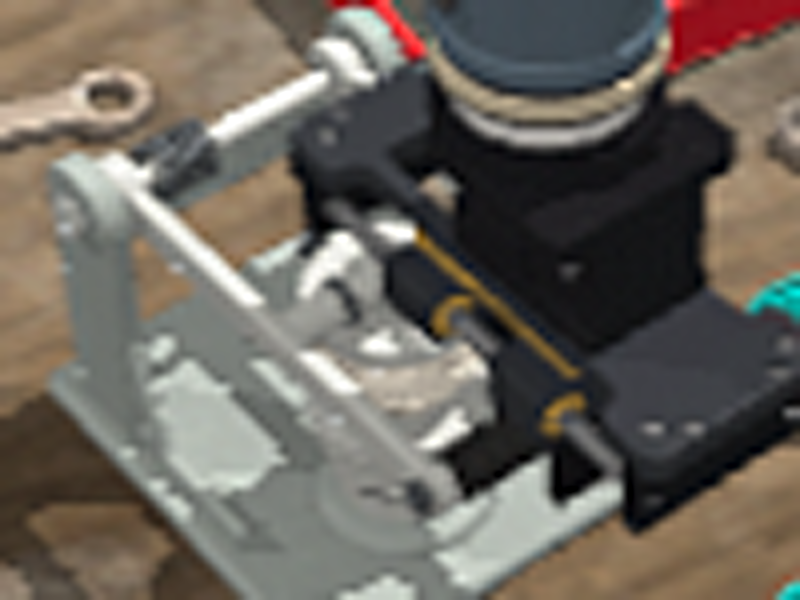

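The crop shows the arm end (bar axis) at about (422,490), with the foot on the cup. The tool says phi is 1.74, but the arm slope suggests about 1.71, a possible slip of the bar in the grip. I check by casting the arm-end ray onto the arm's plane.

```bash
python3 - <<'E'
from h import *
e=np.array([np.cos(.122),np.sin(.122),0]);n=np.array([-e[1],e[0],0]);O=np.array([577.8,31.2,0])
def hit(c,u,v,yp):
    d=R(c)@np.array([(u-c['cx'])/c['fx'],-(v-c['cy'])/c['fy'],-1.]);o=np.array(c['xyz']); t=(yp-(o-O)@n)/(d@n); p=o+t*d-O; return round(p@e,1),round(p[2],1)
for f,ctr,k,uv,w in(('s9',(560,30,110),6,(388,357),(65,45)),('s10',(580,28,75),8,(424,489),(50,45))):
    c=dict(np.load(f'pics/{f}.npz'));u0,v0=map(int,proj(c,ctr)); u=u0-w[0]+(uv[0]+.5)/k-.5;v=v0-w[1]+(uv[1]+.5)/k-.5
    print(f,round(u,1),round(v,1),[hit(c,u,v,y) for y in(50,52,54)])
    # arm side-face: points in depth on outer face, centreline slope + hinge check
    P=cloud(c).reshape(-1,3)-O; x=P@e;y=P@n;z=P[:,2]; print([ (k,np.round([np.percentile(z[(abs(x-k)<8)&(y>48)&(y<60)&(z>105)&(z<175)],q) for q in(5,95)],1).tolist()) for k in(-80,-60,-40,-20,0,20,40)])
c0=dict(np.load('pics/scene0.npz'));P=cloud(c0).reshape(-1,3)-O; x=P@e;y=P@n;z=P[:,2]
for a,b in((-50,-20),(20,50),(60,90)): m=(x>a)&(x<b)&(abs(y)<70)&(z>3)&(z<25);print('base',a,np.median(z[m]).round(1))
m=(x>-250)&(x<-90)&(abs(y)<100)&(abs(z)<15);print('bench',np.polyfit(x[m],z[m],1).round(3),np.median(z[m]))
E
```

```text
s9 252.2 255.1 [(np.float64(-76.4), np.float64(140.5)), (np.float64(-79.3), np.float64(144.6)), (np.float64(-82.1), np.float64(148.6))]
[(-80, [148.6, 160.8]), (-60, [142.5, 160.2]), (-40, [141.8, 155.6]), (-20, [139.7, 153.2]), (0, [132.8, 149.6]), (20, [128.5, 148.3]), (40, [128.1, 145.2])]
s10 253.6 259.7 [(np.float64(-81.4), np.float64(126.0)), (np.float64(-84.2), np.float64(130.2)), (np.float64(-87.1), np.float64(134.4))]
[(-80, [127.7, 142.0]), (-60, [127.7, 142.3]), (-40, [124.7, 141.6]), (-20, [122.6, 141.8]), (0, [124.2, 140.0]), (20, [125.5, 140.4]), (40, [122.4, 138.9])]
base -50 12.9
base 20 13.2
base 60 12.7
bench [0.005 1.587] 0.3592706718932277
```

Request:
apply_moves --rows '[[[0, 0, 0.001, 0], [0, 0, 0.003, 0], [0, 0, 0.005, 0], [0, 0, 0.006, 0], [0, 0, 0.006, 0]]]'

```text
clock: 42.38
tool_pos: [490.4, 18.6, 103.0]
eef_rot: [-3.138, -0.001, 1.696]
contact_force: [-4.7, 5.0, 10.7]
finger_gap: 18.2
finger_force: 29.2
```

Request:
apply_moves --rows '[[[0, 0, 0, 0], [0, 0, 0, 0], [0, 0, 0, 0], [0, 0, 0, 0], [0, 0, 0, 0]]]'

```text
clock: 42.8
tool_pos: [490.4, 18.6, 103.1]
eef_rot: [-3.138, -0.001, 1.696]
contact_force: [-4.9, 4.8, 9.2]
finger_gap: 18.4
finger_force: 29.2
```

```bash
python3 - <<'E'
from h import *
from rig import manip
bar()
e=np.array([np.cos(.122),np.sin(.122),0]);n=np.array([-e[1],e[0],0]);O=np.array([577.8,31.2,0])
for f in('s9','s10',1,2,3):
    c=manip.camera('scene') if type(f)==int else dict(np.load(f'pics/{f}.npz'))
    P=cloud(c).reshape(-1,3)-O; x=P@e;y=P@n;z=P[:,2]
    ks=np.arange(-80,50,10); z5=np.array([np.percentile(z[(abs(x-k)<8)&(y>46)&(y<60)&(z>105)&(z<175)],[5,50,95]) for k in ks])
    print(f,[np.polyfit(ks,z5[:,i],1).round(3).tolist() for i in range(3)])
bar()
E
```

```text
pos [490.4  18.6 103.1] rel -190.5 -3.2 rad 190.5 phi 1.768 [-4.9  4.8  9.2] [ 1.1   0.77 -0.01] 18.392261469203028 42.8
s9 [[-0.17, 133.882], [-0.155, 145.994], [-0.14, 150.435]]
s10 [[-0.026, 124.477], [-0.044, 136.235], [-0.028, 140.377]]
1 [[-0.065, 120.357], [-0.028, 133.404], [-0.015, 137.513]]
2 [[-0.048, 121.21], [-0.021, 134.018], [-0.01, 137.797]]
3 [[-0.057, 121.416], [-0.023, 133.804], [-0.022, 137.758]]
pos [490.4  18.6 103.1] rel -190.5 -3.2 rad 190.5 phi 1.768 [-5.6  4.9  8.4] [ 1.07  0.83 -0.08] 18.189488775076665 42.95
```

Both estimates put the table travel between about 5.3 and 9.3 mm, inside the window. The load is about 9 N, as expected near level, and steady, so I hand in.

```bash
python3 -c "
from rig import manip
print(manip.finish_job())"
```

```text
the job is handed in; nothing more can be done
None
```

I nested all three white packings on the mandrel and handed the job in while holding the lever steady on them, but got no verdict back; table travel is my estimate, 5.3 mm (camera) to 9.3 mm (tool position), inside the 5–10 mm window, under about 9 N at the bar, after 43 of the 72 s.

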